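# Fit a diesel injector past the fuel rail

## Task

Fit the overhauled injector with the blue cap to the open cylinder of the head: first pull the red dust plug out of the bore and put it in the grey parts tray, then take the blue-capped injector from the blue stand, enter its nozzle into the bore at a tilt so that its collar ducks under the fuel rail without knocking the rail, straighten it and lower it - never let it drop - until the collar sits flush on the head. Finally swing the hold-down fork fully home round the injector, over its collar, and leave the worn black-capped injector, the oil bottle and the wrench as they are.

Things in the scene. Friction and masses are not known exactly. Their poses are not given: they have to be found in the camera images.
- bore (a point): Centre of the mouth of the open injector bore, on the level top face of the aluminium three-cylinder head, 105 mm above the bench (head is fixed). Bore vertical, 20 mm across, 80 mm deep, closed below. Axes are the head's: x across it, away from the robot; y along it, towards the cylinders already fitted; z up. The top face runs from x -105 to +75, y -60 to +250 mm.
- fitted_injector (a point): Top-face point on the axis of the next cylinder's injector, at head y = +95 mm; already fitted (a third at +190 mm), 22 mm across, standing 105 mm above the top face, its fork home. Part of the fixed head. Valve springs stand at head x +56, y 22 mm either side of each cylinder, 29 mm across, 43 mm high.
- fuel_rail: Grey round fuel rail (tube, pipes, dark brackets) fixed level close beside the injector row, along head y; this frame is the head's, origin on the bore axis at bench height. Brackets at head y +47 and +143 mm, 24 mm wide across x, about the tube. Must not be knocked (more than 10 N). See rail_by_bore for where the tube runs.
- rail_by_bore (a point): Point on the rail tube's centre line beside the open bore: 24.5 mm from the bore axis in head +x, 51 mm above the top face. Tube 22 mm across, from head y -45 to +240 mm: its near side is 13.5 mm from the bore axis, its underside 40 and its top 62 mm above the face. The collar of an upright injector (22 mm radius) cannot pass it; lean the cap towards head -x until the collar is below the tube.
- injector_center (a point): Overhauled injector, blue cap, upright in a hole of the blue stand; point half-way up its 180 mm, z from nozzle to cap. Round steel, loose, about 0.35 kg. Up from the tip: nozzle 10 mm across to 42 mm, cone to 50, body 18 across to 75, dark collar 44 across to 83, holder 22 across to 170 (blue from 145; grip on it), black connector 10 x 15 mm to 180. Balance point at 100.
- injector_tip (a point): Tip of the blue-capped injector's nozzle, on its axis, 90 mm below its centre; z from nozzle to cap. Standing in the stand, or fully home in the head, the collar's underside rests on the top face and the tip is 75 mm below that face.
- injector: The blue-capped injector; origin at the nozzle tip, z along it towards the cap.
- old_injector_center (a point): The worn injector, black cap, same shape and size, in the other hole of the stand; point half-way up it. Leave it alone.
- stand: Blue steel injector stand, fixed, 70 (x) by 150 (y) by 85 mm high, origin at the centre of its underside; vertical holes 20 mm across, 80 mm deep, at y -40 and +40 mm hold the blue- and the black-capped injector, in either order.
- plug_center (a point): Red plastic dust plug in the bore, point half-way up its 44 mm, z up its axis; loose, 20 g. Its stem, 17 mm across and 10 long, sits loosely in the bore; a flange 28 across, 4 thick, rests on the head; a round grip 18 across and 30 high stands on the flange. The point is 12 mm above the head's top face at first; the grip runs from 8 mm below it to 22 mm above it.
- parts_tray: Open grey plastic tray, fixed to the bench, outside 100 (x) by 130 (y) by 24 mm high, walls and floor 3 mm; origin at the centre of its underside.
- hold_fork (a joint): Angle of the hold-down fork about its vertical stud: 0 = fully home round the injector (against a stop), growing anticlockwise seen from above as it swings out, up to 1.7 rad. Light friction (0.04 N m); stays where left. Parked, its slotted end points to about head +y and its heel to about -y.
- fork_stud (a point): Stud axis of the fork, on the top face, 46 mm from the bore axis in head -x; stud and nut stand 31 mm high, 20 mm across. Axes turn with the fork: x along it to the slotted end, which reaches 69 mm; heel arm, 14 mm wide, reaches 46 mm along -x. Dark steel plate, 9 to 19 mm above the top face; slot 30 mm wide, opens to its -y. At joint 0 its axes are the head's.
- fork_heel (a point): Point on the heel arm of the fork, 40 mm from the stud axis, at mid-thickness, 14 mm above the head's top face; x from here to the stud along the arm.
- oiler_center (a point): White plastic oil bottle, black cap, 60 mm across, 110 mm high, standing on the bench; point half-way up. Leave it alone.
- wrench: Steel wrench, 150 mm long, lying on the bench. Leave it alone.
There are look-alikes about, which are no part of the job. Leave any pink or white look-alike of the part that bears plug_center alone.

How it is judged:
On the way, in this order (a step that is already met when the one before it is completed fails the run):
1. the dust plug lies in the parts tray (x of plug_center in the frame of parts_tray between -0.047 and 0.047 m and y of plug_center in the frame of parts_tray between -0.062 and 0.062 m and height (world z) of plug_center below 0.05 m), for 0.2 s.
2. the nozzle of the blue-capped injector is at least 3 mm inside the bore while the injector is tilted by more than 3 degrees (z of injector_tip in the frame of bore below -0.003 m and horizontal distance between injector_tip and bore below 0.01 m and angle between injector_tip's own z axis and vertical above 0.052 rad), for 0.1 s.
3. the injector is upright and home, its collar on the head (z of injector_tip in the frame of bore below -0.073 m and horizontal distance between injector_tip and bore below 0.004 m and angle between injector_tip's own z axis and vertical below 0.035 rad), for 0.2 s.
4. the hold-down fork is home round the injector (value of joint hold_fork below 0.08 rad), for 0.2 s.
At the end, for the whole second after the job is handed in: The blue-capped injector stands upright (within 2 degrees) and still in the open bore with its collar down on the head (within 2 mm), the hold-down fork is swung home round it (within 0.08 rad of its stop), and the red plug lies inside the parts tray (all of step 1 and all of step 3 and linear speed of injector below 0.02 m/s and value of joint hold_fork below 0.08 rad); the robot touches nothing.
It fails at once if the fuel rail is knocked (more than 10 N) (contact force between fuel_rail and anything else above 10 N).
It fails at once if the injector is dropped into the bore (moving faster than 0.3 m/s with its tip inside) (z of injector_tip in the frame of bore below 0 m and horizontal distance between injector_tip and bore below 0.012 m and linear speed of injector above 0.3 m/s).
It fails at once if the worn injector is disturbed (moved more than 10 mm) (distance of old_injector_center from where it was at the start of the episode above 0.01 m).
It fails at once if the oil bottle is disturbed (moved more than 30 mm) (distance of oiler_center from where it was at the start of the episode above 0.03 m).
It fails at once if the wrench is disturbed (moved more than 30 mm) (distance of wrench from where it was at the start of the episode above 0.03 m).
It also fails if it takes over 67 s, if anything falls off the work surface, if the arm or the gripper's body presses on something with over 40 N, if the wrist force passes 120 N, or if a joint passes its speed limit or range.

## Robot

A 6-joint arm with a two-finger parallel gripper is mounted at the origin on the work surface. World frame = base frame: x ahead of the robot, y to its left, z up, the work surface at z = 0. Lengths are in m, angles in rad, forces in N, time in s.
With the tool pointing down it reaches from about 0.35 to 0.95 m from the base axis. Payload 17.4 kg.
Tool frame: the origin (TCP) lies on the centre line of the jaws, within the pads' length; the fingertips stand 25 mm ahead of it and the grasp point (between the pads) lies 6 mm ahead of it; z points along the fingers, y is the line along which they close (so a half turn about z gives the same grasp; the last joint's range is limited). The gripper opens to 93 mm and grips with 3 to 60 N. Pads are 15 mm wide; open, the fingers measure 128 mm over their backs; the gripper's body (75 mm by 188 mm) begins 65 mm behind the grasp point.
Start: joints at [-1.338, 0.116, 1.442, -0, 1.584, -0.038], TCP at [0.181, -0.65, 0.244] pointing down, gripper open.
Joint ranges: [-2.83, 2.83], [-0.83, 2.19], [0.07, 2.5], [-1.14, 4.28], [0.01, 3], [-2.97, 2.97]. Speed limits (rad/s): [1.89, 1.89, 2.22, 3.14, 3.14, 3.14].

## Interface

Orientations are given as a unit quaternion [w, x, y, z].
In Python, from rig import ctrl gives the robot as it stands.
- The arm moves only by the tool send_rows, never from a script. Its argument "targets" is a list of rows, each an object with "turn": the turn, a rotation vector about the tool's x, y, z in rad, a list of three; "slide": the shift along the tool's x, y, z in units of 40 mm (1.0 is 40 mm), a list of three; "claw": the opening, from 0 (shut) to 1 (fully open). A call has 1 to 5 rows; each row is the pose to reach, as a shift and turn from the pose commanded when the call began, along the tool's axes at that moment; what a row does not reach only later rows make up. A row lasts 1/8 s, in which the tool goes at most 62.5 mm and 10.7 degrees, less where a joint would pass 70% of its speed; a pose out of reach is approached as far as the arm can. A call with a gripper value outside its range is refused whole. The fingers move at their own pace and stop on an object; the grip force is fixed at half the most. Time passes only in rows, so rows that repeat a pose let the fingers close. It gives the time, the measured TCP pose, the force, the opening and the grip force at its end, in the units of the state.
- ctrl.get_obs(): the state, without advancing time (a new reading comes with each control period).
- ctrl.get_image(name): name is "scene" or "side" or "wrist"; returns (picture, depth): 400x640x3 uint8, blue, green, red; 400x640 float32, m along the optical axis (not along the pixel's ray), 0 where there is no reading.
- ctrl.camera_model(name): a dict with "K" (3x3 intrinsics, pixels), "origin" and "rotation" of the camera in the world. Camera axes: x right, y down, z forward; pixel columns grow to the right and rows downward; lengths in m; the calibration is good to about 2 mm. The wrist camera is an equidistant fisheye: a pixel r from the principal point sees the ray r / f radians off the axis. A picture is of the moment at which its call begins: read the wrist's pose just before it. camera_model takes no time and is no camera call; for the wrist camera it gives the pose at the moment of the call.
- ctrl.hand_in(): hands the job in; it is judged then, once.
The state is a dict: "clock": time; "q": joint angles; "qvel": joint speeds; "joint_efforts": joint torques, N m; "ee_pos": TCP position; "orientation": TCP orientation; "wrist_force": force on the tool from outside, world axes, zero at the start; "torque": the same for the moment, N m; "gripper_width": finger opening in m; "gripper_force": force on a finger pad.
Only numpy, scipy, OpenCV 4.12 (cv2) and the standard library are available. Lean on these libraries where they do the work, as an engineer would, in place of code of your own. Each camera call takes 0.05 s, during which the arm holds its last target. There are 200 camera calls.

## Working session

There is one attempt and no reset: what is moved stays moved. The work goes in short steps, Python scripts to look and compute and a tool call to move; the robot and the scene stay as the last step left them, time stands still between calls to the robot, and variables do not carry over. Pictures are saved under pics/ and viewed, at most 10 in all, crops included, and the job is handed in when it is done.

Besides the shell and the picture viewer there is one more tool, called after "Request:" by a JSON object that holds its "api" and its "payload", one argument or row to a line. send_rows: Moves the arm, as the interface text tells. Its arguments: {"type":"object","properties":{"targets":{"type":"array","items":{"type":"object","properties":{"turn":{"type":"array","items":{"type":"number"}},"slide":{"type":"array","items":{"type":"number"}},"claw":{"type":"number"}}}}},"required":["targets"]}

```bash
ls; mkdir -p pics; cat > h.py <<'E'
import numpy as np, cv2
from rig import ctrl
from scipy.spatial.transform import Rotation as R
def cloud(name):
    m=ctrl.camera_model(name); im,d=ctrl.get_image(name)
    K=np.array(m["K"]); v,u=np.mgrid[0:400,0:640]
    x=(u-K[0,2])/K[0,0]; y=(v-K[1,2])/K[1,1]
    P=np.stack([x*d,y*d,d],-1)@np.array(m["rotation"]).T+np.array(m["origin"])
    P[d==0]=np.nan
    return im,d,P
def pose():
    o=ctrl.get_obs(); q=np.array(o["orientation"]); return np.array(o["ee_pos"]),R.from_quat(q[[1,2,3,0]])
E
python3 - <<'E'
from h import *
for n in ["scene","side"]:
    im,d,P=cloud(n); cv2.imwrite(f"pics/{n}0.png",im); np.savez(f"{n}0.npz",im=im,P=P)
    m=ctrl.camera_model(n); print(n,m)
print(ctrl.get_obs())
E
```

```text
picsTraceback (most recent call last):
  File "<stdin>", line 3, in <module>
  File "h.py", line 8, in cloud
    P=np.stack([x*d,y*d,d],-1)@np.array(m["rotation"]).T+np.array(m["origin"])
      ~~~~~~~~~~~~~~~~~~~~~~~~^~~~~~~~~~~~~~~~~~~~~~~~~~
ValueError: matmul: Input operand 1 has a mismatch in its core dimension 0, with gufunc signature (n?,k),(k,m?)->(n?,m?) (size 4 is different from 3)
```

Rotation is a quaternion.

```bash
sed -i 's/np.array(m\["rotation"\]).T/R.from_quat(np.array(m["rotation"])[[1,2,3,0]]).as_matrix().T/' h.py
python3 - <<'E'
from h import *
for n in ["scene","side"]:
    im,d,P=cloud(n); cv2.imwrite(f"pics/{n}0.png",im); np.savez(f"{n}0.npz",im=im,P=P)
    m=ctrl.camera_model(n); print(n,m)
print(ctrl.get_obs())
E
```

```text
scene {'K': array([[395.48642055,   0.        , 316.4032142 ],
       [  0.        , 395.48642055, 197.83442979],
       [  0.        ,   0.        ,   1.        ]]), 'origin': array([1.08600795, 0.15977826, 0.57207856]), 'rotation': array([-0.22982555,  0.46918401,  0.76400384, -0.37860893])}
side {'K': array([[460.91245477,   0.        , 323.10429355],
       [  0.        , 460.91245477, 197.96957785],
       [  0.        ,   0.        ,   1.        ]]), 'origin': array([-0.03104142,  0.47063391,  0.81343482]), 'rotation': array([ 0.17224796, -0.35244468,  0.83068198, -0.39507068])}
{'clock': 0.15, 'q': array([-1.33783293e+00,  1.16348544e-01,  1.44209368e+00, -5.05998741e-06,
        1.58398348e+00, -3.78000518e-02]), 'qvel': array([ 0.00025922, -0.00193951, -0.00260296,  0.00036968, -0.00227516,
        0.00132397]), 'joint_efforts': array([ 1.06630207e-03, -7.21762061e+01, -6.22950625e+01,  7.81759294e-02,
        2.25680752e-02, -7.69040025e-05]), 'ee_pos': array([ 0.1805012 , -0.65028772,  0.2431044 ]), 'orientation': array([-4.14297652e-04,  9.90849801e-01,  1.34968508e-01, -4.30985485e-05]), 'wrist_force': array([-0.01724976,  0.52561863,  0.00753523]), 'torque': array([0.021888  , 0.01926232, 0.00801015]), 'gripper_force': 0.0, 'gripper_width': 0.09288088428415463}
```

View pics/scene0.png

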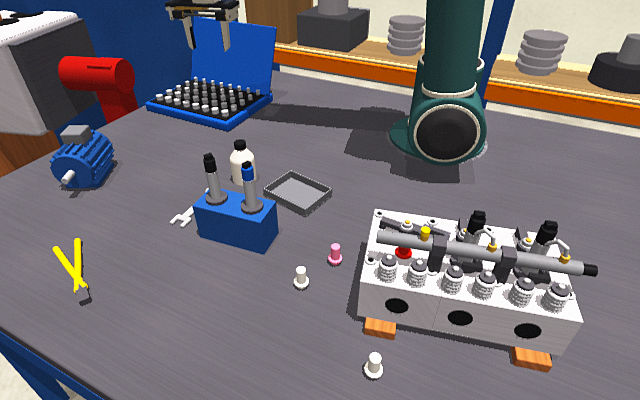

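View pics/side0.png

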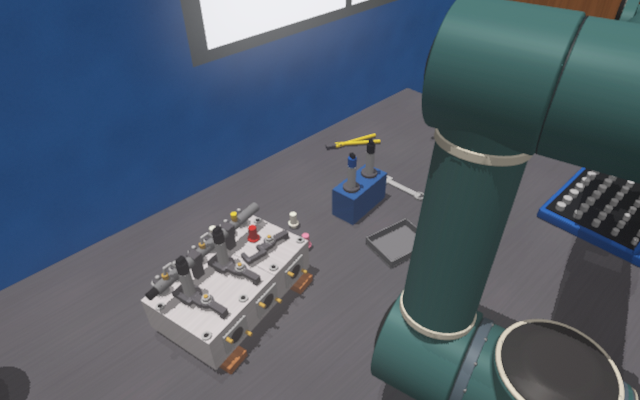

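The scene view shows the red plug at (403,253), blue injector at (249,190) nearest the tray, black one at (211,180), tray at (297,190) and the head at lower right. The side view shows the plug at (253,232), fork at (265,245) and injectors at (352,170)/(371,155).

```bash
python3 - <<'E'
from h import *
D={n:np.load(n+"0.npz") for n in ["scene","side"]}
def box(n,u0,u1,v0,v1):
    m=np.zeros((400,640),bool); m[v0:v1,u0:u1]=1; return m
B={'scene':dict(plug=(385,420,235,265),inj=(235,265,155,220),old=(200,225,150,205),tray=(255,340,165,220),head=(340,600,195,350),stand=(190,285,185,255)),
 'side':dict(plug=(240,265,220,245),inj=(340,361,148,195),old=(362,380,135,180),tray=(360,435,215,265),head=(140,320,195,370),stand=(325,392,150,222))}
for n in D:
    im,P=D[n]['im'],D[n]['P']; hsv=cv2.cvtColor(im,cv2.COLOR_BGR2HSV); H,S,V=[hsv[...,i].astype(int) for i in range(3)]
    g=lambda k: box(n,*B[n][k])&~np.isnan(P[...,2])
    m=g('plug')&((H<6)|(H>174))&(S>180); p=P[m]; print(n,'plug',len(p),np.nanmedian(p,0),p.min(0),p.max(0))
    grip=p[(p[:,2]>.114)&(p[:,2]<.135)]; print('  top',p[p[:,2]>.1375].mean(0), 'grip',len(grip))
    def circ(p,r):
        from scipy.optimize import least_squares
        c0=p.mean(0)[:2]; o=np.array(ctrl.camera_model(n)["origin"])[:2]; c0=c0+(c0-o)/np.linalg.norm(c0-o)*r
        return least_squares(lambda c:np.hypot(*(p[:,:2]-c).T)-r,c0,loss='soft_l1',f_scale=.002)
    s=circ(grip,.009); print('  plug circ',s.x,np.sqrt(np.mean(s.fun**2)))
    for k in('inj','old'):
        p=P[g(k)]; p=p[(p[:,2]>.10)&(p[:,2]<.175)]; s=circ(p,.011); print(' ',k,s.x,len(p),np.sqrt(np.mean(s.fun**2)), P[g(k)][:,2].max())
    for k,z in(('stand',.085),('head',.105),('tray',.024)):
        p=P[g(k)]; p=p[abs(p[:,2]-z)<(.004)]
        r=cv2.minAreaRect(p[:,:2].astype(np.float32)*1000); print(' ',k,len(p),r)
    p=P[g('head')]; p=p[(p[:,2]>.160)&(p[:,2]<.170)]; print('  rail',len(p), p[:,:2].mean(0), np.linalg.svd(p[:,:2]-p[:,:2].mean(0),full_matrices=False)[2][0])
E
```

```text
scene plug 156 [0.61945743 0.0774972  0.11027797] [0.60215622 0.06251778 0.1053696 ] [0.62675624 0.08877463 0.12634029]
  top [nan nan nan] grip 51
  plug circ [0.61158641 0.07569959] 0.0006791455372595717
  inj [ 0.60457533 -0.23022834] 383 0.0008971888757327975 0.1922049669755052
  old [ 0.61394353 -0.30964609] 375 0.0009014160553268937 0.19228204429220885
  stand 1189 ((610.4306640625, -269.7141418457031), (73.498779296875, 152.22276306152344), 7.251944065093994)
  head 6572 ((576.2332153320312, 164.9471893310547), (183.76220703125, 310.63336181640625), 13.016682624816895)
  tray 355 ((429.90802001953125, -253.9022674560547), (191.8360137939453, 102.28186798095703), 78.91936492919922)
  rail 2479 [0.61338233 0.19037859] [-0.23586044  0.97178694]<stdin>:11: RuntimeWarning: Mean of empty slice.
  ret = um.true_divide(
  return np.nanmean(a, axis, out=out, keepdims=keepdims)
Traceback (most recent call last):
ValueError: zero-size array to reduction operation minimum which has no identity
```

```bash
python3 - 2>/dev/null <<'E'
from h import *
from scipy.optimize import least_squares
D=np.load("side0.npz"); im,P=D['im'],D['P']; hsv=cv2.cvtColor(im,cv2.COLOR_BGR2HSV).astype(int);H,S,V=hsv[...,0],hsv[...,1],hsv[...,2]
def g(u0,u1,v0,v1):
    m=np.zeros((400,640),bool); m[v0:v1,u0:u1]=1; return m&~np.isnan(P[...,2])
o=np.array(ctrl.camera_model("side")["origin"])[:2]
def circ(p,r):
    c0=p.mean(0)[:2]; c0=c0+(c0-o)/np.linalg.norm(c0-o)*r
    s=least_squares(lambda c:np.hypot(*(p[:,:2]-c).T)-r,c0,loss='soft_l1',f_scale=.002); return s.x,np.sqrt(np.mean(s.fun**2)),len(p)
p=P[g(240,266,220,246)&((H<8)|(H>172))&(S>120)]; print('plug',len(p),p.max(0)); print(circ(p[(p[:,2]>.112)&(p[:,2]<.137)],.009))
for b in((340,361,148,195),(362,380,135,180)):
    q=P[g(*b)]; print(circ(q[(q[:,2]>.1)&(q[:,2]<.175)],.011),q[:,2].max())
for k,b,z in(('stand',(325,392,150,222),.085),('head',(140,320,195,370),.105),('tray',(355,440,215,268),.024)):
    q=P[g(*b)]; q=q[abs(q[:,2]-z)<.004]; print(k,len(q),cv2.minAreaRect(q[:,:2].astype(np.float32)*1000))
D=np.load("scene0.npz"); P=D['P']
q=P[g(258,336,168,218)]; q=q[(q[:,2]>.019)&(q[:,2]<.028)]; print('tray scene',len(q),cv2.minAreaRect(q[:,:2].astype(np.float32)*1000),np.percentile(q[:,:2],[2,50,98],axis=0))
# fork in both: plate z .121-.127 in head frame
a=np.deg2rad(13.0); Rm=np.array([[np.cos(a),-np.sin(a)],[np.sin(a),np.cos(a)]]); bore=np.array([.612,.0757])
for n in("scene","side"):
    D=np.load(n+"0.npz"); q=D['P'].reshape(-1,3); q=q[(q[:,2]>.1205)&(q[:,2]<.1275)]
    l=(q[:,:2]-bore)@Rm; k=(l[:,0]<-.012)&(l[:,0]>-.1)&(l[:,1]>-.06)&(l[:,1]<.085); l=l[k]
    d=l-[-.046,0]; r=np.hypot(*d.T); hl=d[(r>.025)&(d[:,1]<0)]; print(n,len(l),'heel ang',np.median(np.arctan2(hl[:,1],hl[:,0])),r[d[:,1]<0].max(),len(hl), 'slot end', l[l[:,1]>.04].mean(0))
# oiler
q=np.load("scene0.npz")['P'][g(228,258,138,185)]; q=q[(q[:,2]>.03)&(q[:,2]<.08)]; print('oiler',np.median(q,0))
E
```

```text
plug 132 [0.62302998 0.08920602 0.14178717]
(array([0.61124446, 0.0747688 ]), np.float64(0.0011373995645750311), 60)
(array([ 0.60390655, -0.23098977]), np.float64(0.0015464886528657104), 209) 0.19316164249748058
(array([ 0.61308234, -0.31039491]), np.float64(0.0014856326573012455), 198) 0.19274219237803003
stand 607 ((607.7471313476562, -268.74700927734375), (73.22411346435547, 154.521240234375), 6.031507968902588)
head 6250 ((572.72021484375, 163.50563049316406), (179.6454315185547, 313.6397399902344), 12.891743659973145)
tray 229 ((469.3321228027344, -233.03155517578125), (132.86756896972656, 179.9977569580078), 76.3251953125)
tray scene 396 ((435.6191711425781, -224.74020385742188), (132.404052734375, 102.28186798095703), 78.91936492919922) [[ 0.3789014  -0.29430395]
 [ 0.44336358 -0.22014423]
 [ 0.49452429 -0.15448582]]
scene 464 heel ang -1.7908819289872766 0.04636109878440535 85 slot end [-0.04595475  0.05896569]
side 359 heel ang -1.959011357228865 0.046736082995653586 54 slot end [-0.04612213  0.05908011]
oiler [ 0.46024326 -0.36901355  0.06444297]
```

```bash
cat >> h.py <<'E'
A=np.deg2rad(13.0); BORE=np.array([.6115,.0753,.105]); HR=R.from_euler('z',A)
INJ=np.array([.6042,-.2306,.010]); TRAY=np.array([.4356,-.2247,0])
def W(x,y,z): return BORE+HR.apply([x,y,z])/1000.  # head mm about bore mouth -> world
def ori(yaw=A,tilt=0):  # tool down, tool y = -head y; tilt: tool top leans to head -x
    return R.from_euler('z',yaw)*R.from_euler('y',-tilt)*R.from_euler('x',np.pi)
def plan(pt,Rt,n=1):
    p,r=pose(); s=r.inv().apply(pt-p)/.04; t=(r.inv()*Rt).as_rotvec()
    print('slide',np.round(s,3),'turn',np.round(t,4),'dist',round(float(np.linalg.norm(pt-p))*1000,1))
E
python3 - <<'E'
from h import *
plan(W(0,0,145),ori())
E
```

```text
slide [ 15.234 -14.597  -0.16 ] turn [-0.0008 -0.      0.0439] dist 844.0
```

Request:
{"api": "send_rows", "payload": {
  "targets": [
    {"slide":[5.1,-4.9,-0.6],"turn":[0,0,0.044],"claw":0.5},
    {"slide":[5.1,-4.9,-0.6],"turn":[0,0,0.044],"claw":0.5},
    {"slide":[5.1,-4.9,-0.6],"turn":[0,0,0.044],"claw":0.5},
    {"slide":[5.1,-4.9,-0.6],"turn":[0,0,0.044],"claw":0.5},
    {"slide":[5.1,-4.9,-0.6],"turn":[0,0,0.044],"claw":0.5}
  ]
}}

```text
clock: 0.78
ee_pos: [0.3257, -0.4047, 0.2681]
orientation: [0.0, 0.993, 0.114, 0.0]
wrist_force: [-0.1, 0.1, 0.4]
gripper_width: 0.0487
gripper_force: 0.0
```

```bash
python3 - <<'E'
from h import *
plan(W(0,0,145),ori())
E
```

```text
slide [  9.675 -10.072   0.451] turn [ 0.0006 -0.0005  0.0014] dist 559.0
```

Request:
{"api": "send_rows", "payload": {
  "targets": [
    {"slide":[4.8,-5.0,0.0],"claw":0.5},
    {"slide":[4.8,-5.0,0.0],"claw":0.5},
    {"slide":[4.8,-5.0,0.0],"claw":0.5},
    {"slide":[4.8,-5.0,0.0],"claw":0.5},
    {"slide":[5.5,-5.7,0.0],"claw":0.5}
  ]
}}

```text
invalid input at $.targets[0]: expected keys turn, slide, claw
```

Request:
{"api": "send_rows", "payload": {
  "targets": [
    {"slide":[4.17,-4.37,0.4],"claw":0.5},
    {"slide":[4.17,-4.37,0.4],"claw":0.5},
    {"slide":[4.17,-4.37,0.4],"claw":0.5},
    {"slide":[4.17,-4.37,0.4],"claw":0.5},
    {"slide":[4.17,-4.37,0.4],"claw":0.5}
  ]
}}

```text
invalid input at $.targets[0]: expected keys turn, slide, claw
```

```bash
python3 - <<'E'
from h import *
plan(W(0,0,32),ori())
m=ctrl.camera_model("wrist"); im,d=ctrl.get_image("wrist"); cv2.imwrite("pics/w1.png",im); np.savez("w1.npz",im=im,d=d); print(m)
E
```

```text
slide [  9.674 -10.074   3.276] turn [ 0.0006 -0.0005  0.0014] dist 573.8
{'K': array([[309.70691629,   0.        , 318.89050049],
       [  0.        , 309.70691629, 196.36340984],
       [  0.        ,   0.        ,   1.        ]]), 'origin': array([ 0.40836953, -0.38489948,  0.40900962]), 'rotation': array([ 0.12057467,  0.77354594, -0.61485308, -0.09510053])}
```

View pics/w1.png

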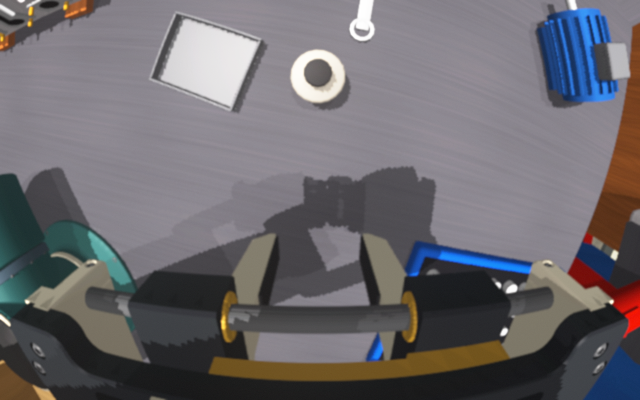

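The wrist view shows the tray at (207,62), the oil bottle at (318,76), and the jaws half open. All three keys are required in every row, so I'm resending.

Request:
{"api": "send_rows", "payload": {
  "targets": [
    {"slide":[5.4,-5.6,0.0],"turn":[0,0,0],"claw":0.5},
    {"slide":[5.4,-5.6,0.0],"turn":[0,0,0],"claw":0.5},
    {"slide":[5.4,-5.6,0.0],"turn":[0,0,0],"claw":0.5},
    {"slide":[5.4,-5.6,0.0],"turn":[0,0,0],"claw":0.5},
    {"slide":[5.4,-5.6,0.0],"turn":[0,0,0],"claw":0.5}
  ]
}}

```text
clock: 1.45
ee_pos: [0.4854, -0.1382, 0.2677]
orientation: [0.0, 0.994, 0.113, 0.0]
wrist_force: [0.6, -0.2, 0.1]
gripper_width: 0.0466
gripper_force: 0.0
```

Request:
{"api": "send_rows", "payload": {
  "targets": [
    {"slide":[4.27,-4.47,0.0],"turn":[0,0,0],"claw":0.5},
    {"slide":[4.27,-4.47,0.0],"turn":[0,0,0],"claw":0.5},
    {"slide":[4.27,-4.47,0.4],"turn":[0,0,0],"claw":0.5},
    {"slide":[4.27,-4.47,0.4],"turn":[0,0,0],"claw":0.5},
    {"slide":[4.27,-4.47,0.8],"turn":[0,0,0],"claw":0.5}
  ]
}}

```text
clock: 2.08
ee_pos: [0.6121, 0.0755, 0.2346]
orientation: [-0.0, 0.993, 0.115, -0.0]
wrist_force: [0.1, -0.4, -1.3]
gripper_width: 0.0465
gripper_force: 0.0
```

```bash
python3 - <<'E'
from h import *
plan(W(0,0,32),ori())
m=ctrl.camera_model("wrist"); im,d=ctrl.get_image("wrist"); cv2.imwrite("pics/w2.png",im)
hsv=cv2.cvtColor(im,cv2.COLOR_BGR2HSV).astype(int);H,S=hsv[...,0],hsv[...,1]
K=m["K"];Rw=R.from_quat(np.array(m["rotation"])[[1,2,3,0]])
v,u=np.nonzero(((H<6)|(H>174))&(S>170)&(d>0)&(d<.5))
a=np.c_[(u-K[0,2])/K[0,0],(v-K[1,2])/K[1,1]]; th=np.hypot(*a.T); ray=np.c_[a/th[:,None]*np.tan(th)[:,None],np.ones(len(u))]
P=Rw.apply(ray*d[v,u][:,None])+m["origin"]
h=HR.inv().apply(P-BORE)*1000
print(len(h),np.percentile(h,[2,50,98],axis=0).round(1)); t=h[h[:,2]>30]; print('grip top',len(t),t.mean(0),t.min(0),t.max(0)); t=h[(h[:,2]<6)&(h[:,2]>2)]; print('flange',len(t),t.min(0),t.max(0))
E
```

```text
slide [-0.014  0.003  2.44 ] turn [-0.0005  0.0006  0.0035] dist 97.6
285 [[-5.9 -7.5  4. ]
 [ 1.4  1.2 33.9]
 [ 7.1 10.1 35.5]]
grip top 270 [ 1.19255696  1.12540767 33.88508899] [-6.29121958 -6.88675942 32.16823451] [ 7.34609467  9.38415716 36.24141349]
flange 12 [-5.8410462  -9.65209427  2.10716877] [-2.78856854 12.27096064  5.1468416 ]
```

View pics/w2.png

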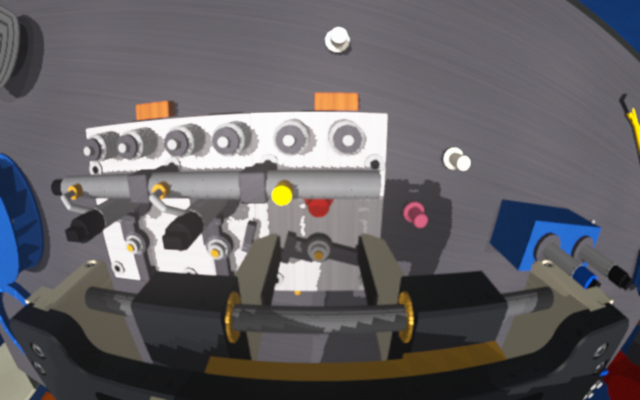

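The wrist view shows the plug at (317,206) half under the rail, the fork at (318,245), and a yellow cap at (281,194) on the rail, which I'll locate before going down.

```bash
python3 - <<'E'
from h import *
for n in("scene","side"):
    D=np.load(n+"0.npz"); im,P=D['im'],D['P']; hsv=cv2.cvtColor(im,cv2.COLOR_BGR2HSV).astype(int)
    m=(hsv[...,0]>20)&(hsv[...,0]<35)&(hsv[...,1]>150); h=HR.inv().apply(P[m]-BORE)*1000
    h=h[(abs(h[:,0])<80)&(abs(h[:,1])<70)&(h[:,2]>20)]; print(n,len(h),h.min(0).round(1),h.max(0).round(1))
E
```

```text
scene 96 [-45.   -2.1  31.1] [33.4 30.8 80.7]
side 23 [17.6 20.1 71.7] [28.1 31.8 81.4]
```

Request:
{"api": "send_rows", "payload": {
  "targets": [
    {"slide":[0.0,-0.01,1.2],"turn":[0,0,0],"claw":0.5},
    {"slide":[0.0,-0.01,2.0],"turn":[0,0,0],"claw":0.5},
    {"slide":[0.0,-0.01,2.4],"turn":[0,0,0],"claw":0.5},
    {"slide":[0.0,-0.01,2.42],"turn":[0,0,0],"claw":0.1},
    {"slide":[0.0,-0.01,2.42],"turn":[0,0,0],"claw":0.1}
  ]
}}

```text
clock: 2.75
ee_pos: [0.6114, 0.0726, 0.1404]
orientation: [0.0, 0.994, 0.113, 0.001]
wrist_force: [-0.1, 0.6, 0.9]
gripper_width: 0.031
gripper_force: 0.0
```

Request:
{"api": "send_rows", "payload": {
  "targets": [
    {"slide":[0.0,0.0,0.0],"turn":[0,0,0],"claw":0.1},
    {"slide":[0.0,0.0,-0.2],"turn":[0,0,0],"claw":0.1},
    {"slide":[0.0,0.0,-0.8],"turn":[0,0,0],"claw":0.1},
    {"slide":[0.0,0.0,-2.0],"turn":[0,0,0],"claw":0.1},
    {"slide":[0.0,0.0,-2.5],"turn":[0,0,0],"claw":0.1}
  ]
}}

```text
clock: 3.38
ee_pos: [0.6115, 0.0728, 0.2426]
orientation: [0.0, 0.994, 0.113, 0.002]
wrist_force: [1.7, 0.4, -0.3]
gripper_width: 0.0175
gripper_force: 29.8
```

```bash
python3 - <<'E'
from h import *
plan(TRAY+[0,0,.16],ori());plan(TRAY+[0,0,.07],ori())
E
```

```text
slide [-5.966  6.257  2.047] turn [ 0.0009 -0.0038 -0.0001] dist 355.4
slide [-5.974  6.255  4.297] turn [ 0.0009 -0.0038 -0.0001] dist 386.3
```

Request:
{"api": "send_rows", "payload": {
  "targets": [
    {"slide":[-5.0,5.2,0.0],"turn":[0,0,0],"claw":0.1},
    {"slide":[-5.0,5.2,0.0],"turn":[0,0,0],"claw":0.1},
    {"slide":[-5.0,5.2,0.0],"turn":[0,0,0],"claw":0.1},
    {"slide":[-5.0,5.2,0.0],"turn":[0,0,0],"claw":0.1},
    {"slide":[-5.7,6.0,0.5],"turn":[0,0,0],"claw":0.1}
  ]
}}

```text
clock: 4.0
ee_pos: [0.4517, -0.1961, 0.2248]
orientation: [0.001, 0.994, 0.113, 0.001]
wrist_force: [1.3, -1.0, 0.1]
gripper_width: 0.0176
gripper_force: 29.8
```

Request:
{"api": "send_rows", "payload": {
  "targets": [
    {"slide":[-0.3,0.26,1.2],"turn":[0,0,0],"claw":0.1},
    {"slide":[-0.3,0.26,2.6],"turn":[0,0,0],"claw":0.1},
    {"slide":[-0.3,0.26,3.7],"turn":[0,0,0],"claw":0.1},
    {"slide":[-0.3,0.26,4.1],"turn":[0,0,0],"claw":0.1},
    {"slide":[-0.3,0.26,4.1],"turn":[0,0,0],"claw":0.1}
  ]
}}

```text
clock: 4.62
ee_pos: [0.4434, -0.2073, 0.06]
orientation: [-0.0, 0.994, 0.113, -0.0]
wrist_force: [-0.1, 0.2, 0.2]
gripper_width: 0.0174
gripper_force: 29.8
```

```bash
python3 - <<'E'
from h import *
plan(TRAY+[0,0,.055],ori()); print(ctrl.get_obs()['gripper_width'])
E
```

```text
slide [-0.288  0.379  0.125] turn [-0.0005  0.0007  0.    ] dist 19.7
0.01741591520396636
```

Request:
{"api": "send_rows", "payload": {
  "targets": [
    {"slide":[-0.28,0.38,0.1],"turn":[0,0,0],"claw":0.1},
    {"slide":[-0.28,0.38,0.12],"turn":[0,0,0],"claw":0.1},
    {"slide":[-0.28,0.38,0.12],"turn":[0,0,0],"claw":0.4},
    {"slide":[-0.28,0.38,0.12],"turn":[0,0,0],"claw":0.4},
    {"slide":[-0.28,0.38,0.12],"turn":[0,0,0],"claw":0.4}
  ]
}}

```text
clock: 5.25
ee_pos: [0.4361, -0.2244, 0.0554]
orientation: [0.0, 0.994, 0.113, 0.0]
wrist_force: [-0.3, 0.8, 0.5]
gripper_width: 0.0368
gripper_force: 0.0
```

Request:
{"api": "send_rows", "payload": {
  "targets": [
    {"slide":[0,0,-0.5],"turn":[0,0,0],"claw":0.5},
    {"slide":[0,0,-1.8],"turn":[0,0,0],"claw":0.5},
    {"slide":[0,0,-3.3],"turn":[0,0,0],"claw":0.5},
    {"slide":[0,0,-4.7],"turn":[0,0,0],"claw":0.5},
    {"slide":[0.0,0,-5.2],"turn":[0,0,0],"claw":0.5}
  ]
}}

```text
clock: 5.88
ee_pos: [0.4365, -0.2248, 0.2668]
orientation: [0.001, 0.994, 0.113, 0.002]
wrist_force: [-0.5, 0.5, -0.4]
gripper_width: 0.0464
gripper_force: 0.0
```

```bash
python3 - <<'E'
from h import *
im,d,P=cloud("scene"); np.savez("scene1.npz",im=im,P=P)
hsv=cv2.cvtColor(im,cv2.COLOR_BGR2HSV).astype(int); m=((hsv[...,0]<6)|(hsv[...,0]>174))&(hsv[...,1]>180)
q=P[m]; q=q[(np.linalg.norm(q[:,:2]-TRAY[:2],axis=1)<.1)]; print('plug in tray',len(q),q.mean(0),q.max(0)-TRAY)
I=INJ+[0,0,.152+.006]
plan(TRAY+[0,0,.25],ori()); plan(I+[0,0,.075],ori()); plan(I,ori())
E
```

```text
plug in tray 146 [ 0.44370313 -0.22302698  0.02900105] [0.01779342 0.01283297 0.05007351]
slide [-0.024 -0.012  0.437] turn [ 0.0033 -0.0035  0.0001] dist 17.5
slide [4.049 1.08  0.63 ] turn [ 0.0033 -0.0035  0.0001] dist 169.5
slide [4.042 1.074 2.505] turn [ 0.0033 -0.0035  0.0001] dist 195.0
```

Request:
{"api": "send_rows", "payload": {
  "targets": [
    {"slide":[1.5,0.4,0.2],"turn":[0,0,0],"claw":0.5},
    {"slide":[3.0,0.8,0.4],"turn":[0,0,0],"claw":0.5},
    {"slide":[4.05,1.08,0.6],"turn":[0,0,0],"claw":0.5},
    {"slide":[4.05,1.08,0.6],"turn":[0,0,0],"claw":0.5},
    {"slide":[4.05,1.08,0.6],"turn":[0,0,0],"claw":0.5}
  ]
}}

```text
clock: 6.55
ee_pos: [0.6029, -0.2301, 0.2377]
orientation: [-0.0, 0.994, 0.113, -0.001]
wrist_force: [1.0, 0.6, -0.1]
gripper_width: 0.0465
gripper_force: 0.0
```

```bash
python3 - <<'E'
from h import *
plan(INJ+[0,0,.158],ori())
# bore mouth & path planning in 2D (head x,z); rail clearance vs bore clearance
from scipy.optimize import differential_evolution
prof=[(0,5),(42,5),(50,9),(75,9)]
zs=np.arange(0,75.1,1); rs=np.interp(zs,[0,42,50,75],[5,5,9,9])
def clear(x0,d,th):
    s,c=np.sin(th),np.cos(th); f=9
    for sg in(1,-1):
        x=x0-zs*s+sg*rs*c; z=-d+zs*c+sg*rs*s
        b=(z<0); 
        if b.any(): f=min(f,(10-abs(x[b])).min())
    rx=[];k=9
    for a,r in((75,22),(83,22),(83,11),(120,11),(170,11)):
        k=min(k,np.hypot(x0-a*s+r*c-24.5,-d+a*c+r*s-51)-11)
    t=np.linspace(75,83,9);k=min(k,(np.hypot(x0-t*s+22*c-24.5,-d+t*c+22*s-51)-11).min())
    t=np.linspace(0,22,23);k=min(k,(np.hypot(x0-83*s+t*c-24.5,-d+83*c+t*s-51)-11).min())
    under=min(-d+75*c-22*s, 9)  # collar's low side above face
    return f,k,under
for d in(5,15,20,25,30,35,38,40,42,44,46,48,50,54,58,62,66,70):
    best=max(((min(clear(x0,d,th)[:2]),x0,th) for x0 in np.arange(-6,6.1,.5) for th in np.deg2rad(np.arange(0,30,.5))))
    f=clear(best[1],d,best[2]); print(d,'x0',best[1],'deg',round(np.rad2deg(best[2]),1),'bore %.1f rail %.1f under %.0f'%f)
E
```

```text
slide [0.032 0.02  1.742] turn [-0.0012  0.0017  0.0001] dist 69.7
5 x0 0.0 deg 0.0 bore 5.0 rail 8.2 under 9
15 x0 1.0 deg 7.5 bore 4.0 rail 5.1 under 9
20 x0 1.5 deg 9.0 bore 3.3 rail 3.5 under 9
25 x0 2.5 deg 11.0 bore 2.6 rail 3.8 under 9
30 x0 2.5 deg 10.0 bore 2.2 rail 2.7 under 9
35 x0 3.0 deg 9.5 bore 2.1 rail 2.4 under 9
38 x0 3.0 deg 9.0 bore 2.0 rail 2.2 under 9
40 x0 3.0 deg 8.5 bore 2.0 rail 2.3 under 9
42 x0 2.5 deg 7.0 bore 2.4 rail 2.0 under 9
44 x0 2.5 deg 5.5 bore 2.3 rail 2.1 under 9
46 x0 0.0 deg 0.0 bore 3.5 rail 3.2 under 9
48 x0 0.0 deg 0.0 bore 2.5 rail 5.2 under 9
50 x0 0.0 deg 0.0 bore 1.5 rail 7.2 under 9
54 x0 0.0 deg 0.0 bore 1.0 rail 9.0 under 9
58 x0 0.0 deg 0.0 bore 1.0 rail 6.4 under 9
62 x0 0.0 deg 0.0 bore 1.0 rail 4.2 under 9
66 x0 0.0 deg 0.0 bore 1.0 rail 2.8 under 9
70 x0 0.0 deg 0.0 bore 1.0 rail 2.5 under 5
```

Request:
{"api": "send_rows", "payload": {
  "targets": [
    {"slide":[0.03,0.02,0.8],"turn":[0,0,0],"claw":0.5},
    {"slide":[0.03,0.02,1.5],"turn":[0,0,0],"claw":0.5},
    {"slide":[0.03,0.02,1.74],"turn":[0,0,0],"claw":0.5},
    {"slide":[0.03,0.02,1.74],"turn":[0,0,0],"claw":0.5},
    {"slide":[0.03,0.02,1.74],"turn":[0,0,0],"claw":0.1}
  ]
}}

```text
clock: 7.18
ee_pos: [0.605, -0.2311, 0.1711]
orientation: [0.0, 0.994, 0.113, 0.001]
wrist_force: [0.3, -0.4, 0.2]
gripper_width: 0.0403
gripper_force: 0.0
```

Request:
{"api": "send_rows", "payload": {
  "targets": [
    {"slide":[0,0,0],"turn":[0,0,0],"claw":0.1},
    {"slide":[0,0,0],"turn":[0,0,0],"claw":0.1},
    {"slide":[0,0,0],"turn":[0,0,0],"claw":0.1},
    {"slide":[0,0,0],"turn":[0,0,0],"claw":0.1},
    {"slide":[0,0,0],"turn":[0,0,0],"claw":0.1}
  ]
}}

```text
clock: 7.8
ee_pos: [0.605, -0.2308, 0.1699]
orientation: [0.0, 0.994, 0.113, 0.0]
wrist_force: [-1.0, 2.1, 6.0]
gripper_width: 0.0216
gripper_force: 30.0
```

Request:
{"api": "send_rows", "payload": {
  "targets": [
    {"slide":[0,0,-0.5],"turn":[0,0,0],"claw":0.1},
    {"slide":[0,0,-1.2],"turn":[0,0,0],"claw":0.1},
    {"slide":[0,0,-2.2],"turn":[0,0,0],"claw":0.1},
    {"slide":[0,0,-3.2],"turn":[0,0,0],"claw":0.1},
    {"slide":[0,0,-4.0],"turn":[0,0,0],"claw":0.1}
  ]
}}

```text
clock: 8.43
ee_pos: [0.6046, -0.2309, 0.3322]
orientation: [0.0, 0.994, 0.113, 0.0]
wrist_force: [1.0, -1.0, -2.7]
gripper_width: 0.0214
gripper_force: 30.0
```

```bash
cat >> h.py <<'E'
L=160.
def tip(x0,d,deg,L=L,y=0):  # TCP pose for tip at head (x0,y,-d) with lean deg
    t=np.deg2rad(deg); return W(x0-L*np.sin(t),y,-d+L*np.cos(t)),ori(tilt=t)
E
python3 - <<'E'
from h import *
from scipy.optimize import least_squares
print(ctrl.get_obs()['gripper_force'])
im,d,P=cloud("scene"); cv2.imwrite("pics/s2.png",im[60:260,180:440]); np.savez("scene2.npz",im=im,P=P)
# bore hole: look at points lower than face near the bore
h=HR.inv().apply((P-BORE).reshape(-1,3))*1000
p,r=pose(); q=P.reshape(-1,3); tl=r.inv().apply(q-p)*1000
for a,b,rad in((20,60,11),(126,150,5),(87,106,9)):
    k=(tl[:,2]>a)&(tl[:,2]<b)&(np.hypot(tl[:,0],tl[:,1])<30); g=tl[k]; o=r.inv().apply(np.array(ctrl.camera_model("scene")["origin"])-p)
    if len(g)<8: print(a,len(g)); continue
    s=least_squares(lambda c:np.hypot(g[:,0]-c[0],g[:,1]-c[1])-rad,[0,0],loss='soft_l1'); print(a,b,len(g),s.x)
print('lowest',np.sort(tl[(np.hypot(tl[:,0],tl[:,1])<15)&(tl[:,2]<175),2])[-5:])
for a in((-20,40,10),(20,40,10)): pass
plan(*tip(2.5,-40,0)); plan(*tip(2.5,-20,11))
E
```

```text
30.00076174736023
20 60 353 [-0.33684041  0.08749839]
126 150 63 [-1.28863302 -0.67044442]
87 106 71 [-0.05170891 -0.5144469 ]
lowest [159.58129357 161.37161062 162.02242247 163.09979491 163.20438737]
slide [ 1.938 -7.429  0.774] turn [ 0.0036 -0.0047 -0.0002] dist 308.7
slide [ 1.172 -7.431  1.343] turn [0.0036 0.1873 0.0002] dist 305.7
```

Request:
{"api": "send_rows", "payload": {
  "targets": [
    {"slide":[0.2,-1.3,0.0],"turn":[0,0.04,0],"claw":0.1},
    {"slide":[0.5,-2.8,0.0],"turn":[0,0.09,0],"claw":0.1},
    {"slide":[0.7,-4.3,0.2],"turn":[0,0.14,0],"claw":0.1},
    {"slide":[1.0,-5.8,0.5],"turn":[0,0.188,0],"claw":0.1},
    {"slide":[1.17,-7.0,0.8],"turn":[0,0.188,0],"claw":0.1}
  ]
}}

```text
clock: 9.1
ee_pos: [0.5865, 0.0544, 0.2972]
orientation: [-0.011, 0.989, 0.113, 0.094]
wrist_force: [0.7, -0.2, -2.9]
gripper_width: 0.0217
gripper_force: 30.0
```

```bash
python3 - <<'E'
from h import *
m=ctrl.camera_model("wrist"); im,d=ctrl.get_image("wrist"); cv2.imwrite("pics/w3.png",im); np.savez("w3.npz",im=im,d=d,o=m["origin"],q=m["rotation"])
im,d,P=cloud("side"); np.savez("side3.npz",im=im,P=P); im,d,P=cloud("scene"); np.savez("scene3.npz",im=im,P=P); s=im[150:330,320:620]; cv2.imwrite("pics/s3.png",cv2.resize(s,None,fx=2.6,fy=2.6))
plan(*tip(2.5,-25,11))
E
```

```text
slide [-0.023 -0.369  0.241] turn [-0.0008  0.0052  0.0029] dist 17.7
```

View pics/w3.png

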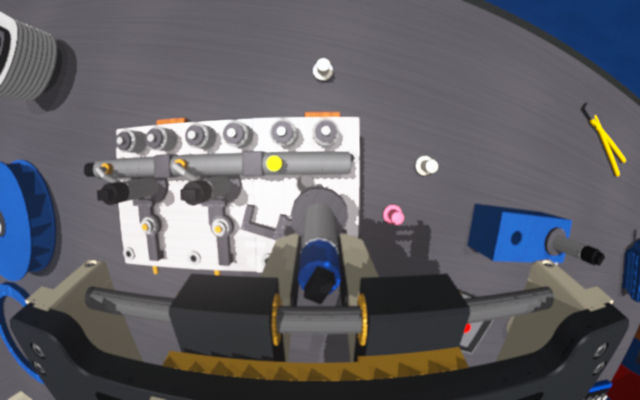

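View pics/s3.png

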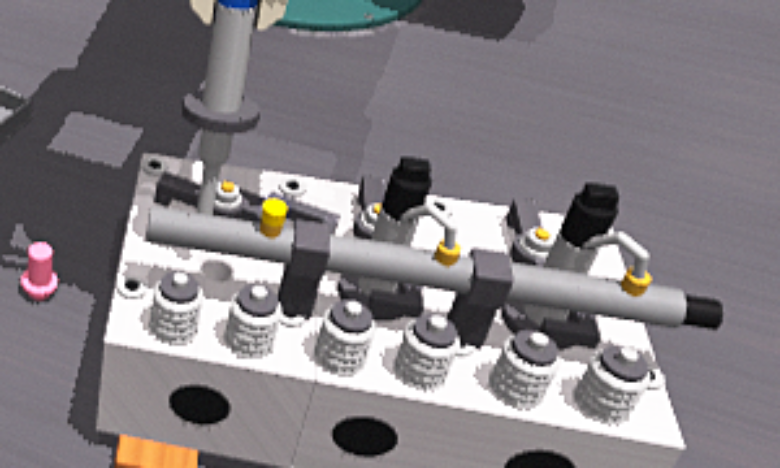

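The wrist view (w3) shows the empty bore still hidden by the held collar at (320,212). The scene crop shows the bore mouth at (217,270), below the rail, with the nozzle up and to its left. I'll register against the fitted injectors next.

```bash
python3 - <<'E'
from h import *
from scipy.optimize import least_squares
for n,f in(("scene","scene3"),("side","side3"),("scene","scene0"),("side","side0")):
    D=np.load(f+".npz"); P=D['P']; h=HR.inv().apply((P-BORE).reshape(-1,3))*1000; out=[]
    for y in(95,190):
        g=h[(h[:,2]>38)&(h[:,2]<68)&(abs(h[:,1]-y)<16)&(abs(h[:,0])<13)]
        if n=="scene": g=h[(h[:,2]>66)&(h[:,2]<92)&(abs(h[:,1]-y)<13)&(abs(h[:,0])<13)]
        s=least_squares(lambda c:np.hypot(g[:,0]-c[0],g[:,1]-c[1])-11,[0,y],loss='soft_l1'); out+=[len(g),s.x.round(2)]
    print(f,out)
    if f.endswith('3'):
        p,r=pose(); tl=r.inv().apply(P.reshape(-1,3)-p)*1000
        for a,b,rad in((25,70,11),(87,106,9),(124,156,5)):
            g=tl[(tl[:,2]>a)&(tl[:,2]<b)&(np.hypot(tl[:,0],tl[:,1])<15)]
            if len(g)>8:
                s=least_squares(lambda c:np.hypot(g[:,0]-c[0],g[:,1]-c[1])-rad,[0,0],loss='soft_l1')
                w=HR.inv().apply(p+r.apply([*s.x/1000,(a+b)/2000])-BORE)*1000; print('  tool',a,len(g),s.x.round(2))
D=np.load("scene3.npz");im=D['im'];g=cv2.cvtColor(im,cv2.COLOR_BGR2GRAY); print(g[246:264,390:418])
E
```

```text
scene3 [197, array([-1.000e-02,  9.532e+01]), 245, array([ -0.4 , 190.31])]
  tool 25 441 [-0.39 -1.6 ]
  tool 87 103 [-0.54 -1.84]
  tool 124 89 [-0.63 -1.87]
side3 [128, array([-0.56, 94.85]), 139, array([ -0.93, 189.82])]
  tool 25 122 [-1.3  -3.17]
  tool 87 14 [-1.73 -4.16]
  tool 124 46 [-1.41 -3.65]
scene0 [199, array([-8.000e-02,  9.531e+01]), 251, array([ -0.29, 190.34])]
side0 [124, array([-0.65, 95.12]), 139, array([ -0.95, 190.09])]
[[185 182 181 255 255 255 255 206 202  79  82  33  33  41  43  55  59  64
   67  73  75  75  82  86  92  91  93  94]
 [188 188 180 246 255 255 255 253 255 250 255 255 255 212 207  77  85  93
   32  42  41  48  56  62  68  73  72  81]
 [183 180 170 188 255 252 250 250 254 252 255 255 255 255 255 255 255 255
  255 227 228 154  86  92  29  37  42  48]
 [171 165 179 255 255 252 248 248 250 246 231 240 245 248 254 255 255 255
  255 255 255 255 255 255 255 224 229 157]
 [254 253 254 255 254 253 249 246 221 180 156 172 167 163 182 194 234 254
  253 255 255 255 255 255 255 255 255 255]
 [255 255 254 254 253 254 255 239 140 129 133 132 142 129 128 106 
[... 755 characters left out ...]
241 208 131 122 124 127 144 153 149 156 158 157 153 147 143 132 147 148
  150 155 148 142 146 146 151 221 218 227]
 [154 125 116 126 124 116 135 149 149 155 156 158 155 160 156 157 160 152
  153 156 151 150 157 161 138 136 119 116]
 [128 128 121 128 123 124 186 164 145 157 156 154 156 157 158 158 155 154
  154 156 154 154 158 146 123 122 119 196]
 [127 122 126 125 126 125 187 241 139 154 153 157 158 156 159 157 154 153
  154 157 153 152 140 125 118 115 133 251]
 [121 124 126 129 125 108 208 255 155 150 155 161 154 158 158 157 153 155
  152 153 163 175 120 121 122 117  89 236]
 [128 125 132 127  86  71 255 249 158 146 148 156 152 155 157 158 155 152
  150 170 225 158 119 125 123 120  47 140]]
```

Request:
{"api": "send_rows", "payload": {
  "targets": [
    {"slide":[-0.02,-0.2,0.1],"turn":[0,0.003,0],"claw":0.1},
    {"slide":[-0.02,-0.37,0.24],"turn":[0,0.005,0],"claw":0.1},
    {"slide":[-0.02,-0.37,0.24],"turn":[0,0.005,0],"claw":0.1},
    {"slide":[-0.02,-0.37,0.24],"turn":[0,0.005,0],"claw":0.1},
    {"slide":[-0.02,-0.37,0.24],"turn":[0,0.005,0],"claw":0.1}
  ]
}}

```text
clock: 9.88
ee_pos: [0.5852, 0.0668, 0.2881]
orientation: [-0.011, 0.989, 0.112, 0.096]
wrist_force: [0.8, 1.0, -2.8]
gripper_width: 0.0216
gripper_force: 30.0
```

```bash
cat >> h.py <<'E'
def meas():
    from scipy.optimize import least_squares
    p,r=pose(); print('tcp head',(HR.inv().apply(p-BORE)*1000).round(1), 'axis',(HR.inv().apply(r.apply([0,0,-1]))).round(4)); T=[]
    for n in("scene","side"):
        im,d,P=cloud(n); h=HR.inv().apply((P-BORE).reshape(-1,3))*1000; tl=r.inv().apply(P.reshape(-1,3)-p)*1000
        for a,b,rad in((25,70,11),(124,156,5)):
            g=tl[(tl[:,2]>a)&(tl[:,2]<b)&(np.hypot(tl[:,0],tl[:,1])<15)&(h[:,2]>3)]
            if len(g)>8:
                s=least_squares(lambda c:np.hypot(g[:,0]-c[0],g[:,1]-c[1])-rad,[0,0],loss='soft_l1'); print(n,a,len(g),s.x.round(2),np.abs(s.fun).mean().round(2))
        g=tl[(np.hypot(tl[:,0],tl[:,1])<9)&(tl[:,2]<172)&(h[:,2]>4)]; print(' low',np.sort(g[:,2])[-4:].round(1))
E
python3 - <<'E'
from h import *
m=ctrl.camera_model("scene");K=m["K"];Rs=R.from_quat(np.array(m["rotation"])[[1,2,3,0]])
im=np.load("scene3.npz")['im']; g=cv2.cvtColor(im,cv2.COLOR_BGR2GRAY).astype(float)
w=np.clip((255-g[250:258,397:410])/110,0,1); w[4:,0:1]=0; w[7]=0
v,u=np.mgrid[250:258,397:410]; cu,cv_=(u*w).sum()/w.sum(),(v*w).sum()/w.sum()
for uv in((cu,cv_),(397.3,254),(409,254),(403,250),(403,257.3)):
    ray=Rs.apply([(uv[0]-K[0,2])/K[0,0],(uv[1]-K[1,2])/K[1,1],1]); o=np.array(m["origin"]); pt=o+ray*(.105-o[2])/ray[2]; print(np.round(uv,1),(HR.inv().apply(pt-BORE)*1000).round(1))
meas(); plan(*tip(2.5,-12,11))
E
```

```text
[402.9 253.3] [ 1.1  0.  -0. ]
[397.3 254. ] [ 5.  -8.7 -0. ]
[409 254] [ 0.4  9.9 -0. ]
[403 250] [-6.5 -0.3 -0. ]
[403.  257.3] [10.3  0.9  0. ]
tcp head [-27.5  -2.3 183.1] axis [-1.920e-01  1.000e-04  9.814e-01]
scene 25 435 [-0.14  0.37] 0.61
scene 124 59 [-0.28  0.21] 0.55
 low [139.3 139.6 140.4 141.1]
side 25 155 [-1.17  0.77] 0.79
side 124 52 [-0.72  0.35] 1.62
 low [153.1 153.3 154.3 154.7]
slide [-0.08  -0.056  0.34 ] turn [ 0.0001 -0.0012 -0.0004] dist 14.2
```

Request:
{"api": "send_rows", "payload": {
  "targets": [
    {"slide":[-0.06,-0.07,0.2],"turn":[0,0,0],"claw":0.1},
    {"slide":[-0.06,-0.07,0.35],"turn":[0,0,0],"claw":0.1},
    {"slide":[-0.06,-0.07,0.35],"turn":[0,0,0],"claw":0.1},
    {"slide":[-0.06,-0.07,0.35],"turn":[0,0,0],"claw":0.1},
    {"slide":[-0.06,-0.07,0.35],"turn":[0,0,0],"claw":0.1}
  ]
}}

```text
clock: 10.6
ee_pos: [0.5849, 0.07, 0.2739]
orientation: [-0.011, 0.989, 0.113, 0.096]
wrist_force: [-0.8, 0.4, -3.4]
gripper_width: 0.0216
gripper_force: 30.0
```

```bash
cat >> h.py <<'E'
def seq(S,dx=.5,dy=.5):
    for x0,d,a in S: print((x0,d,a),end=' '); plan(*tip(x0+dx,d,a,y=dy))
E
python3 - <<'E'
from h import *
meas(); seq([(2.5,-12,11),(2.5,-3,11),(2.5,5,11),(2.5,12,11),(2.5,18,11),(2.5,23,11)])
E
```

```text
tcp head [-27.1   0.8 168.9] axis [-1.921e-01  1.000e-04  9.814e-01]
scene 25 420 [-0.13  0.39] 0.61
scene 124 20 [-0.33  0.4 ] 0.51
 low [157.2 158.5 158.6 159.3]
side 25 157 [-1.14  0.88] 0.73
side 124 43 [-1.31  1.2 ] 0.74
 low [154.1 154.7 155.  156.5]
(2.5, -12, 11) slide [-0.008  0.007 -0.005] turn [ 0.0001 -0.0013 -0.    ] dist 0.5
(2.5, -3, 11) slide [-0.052  0.007  0.215] turn [ 0.0001 -0.0013 -0.    ] dist 8.9
(2.5, 5, 11) slide [-0.09   0.007  0.412] turn [ 0.0001 -0.0013 -0.    ] dist 16.9
(2.5, 12, 11) slide [-0.124  0.007  0.583] turn [ 0.0001 -0.0013 -0.    ] dist 23.9
(2.5, 18, 11) slide [-0.152  0.007  0.731] turn [ 0.0001 -0.0013 -0.    ] dist 29.9
(2.5, 23, 11) slide [-0.176  0.007  0.853] turn [ 0.0001 -0.0013 -0.    ] dist 34.9
```

Request:
{"api": "send_rows", "payload": {
  "targets": [
    {"slide":[-0.05,0,0.2],"turn":[0,0,0],"claw":0.1},
    {"slide":[-0.09,0,0.4],"turn":[0,0,0],"claw":0.1},
    {"slide":[-0.13,0,0.58],"turn":[0,0,0],"claw":0.1},
    {"slide":[-0.15,0,0.73],"turn":[0,0,0],"claw":0.1},
    {"slide":[-0.15,0,0.73],"turn":[0,0,0],"claw":0.1}
  ]
}}

```text
clock: 11.32
ee_pos: [0.5844, 0.0699, 0.2433]
orientation: [-0.011, 0.989, 0.113, 0.095]
wrist_force: [-0.2, -0.8, -2.7]
gripper_width: 0.0215
gripper_force: 30.0
```

```bash
python3 - <<'E'
from h import *
meas(); print(ctrl.get_obs()['torque'].round(2)); seq([(2.5,18,11),(2.5,25,11),(2.5,30,10),(3,35,9.5),(3,40,8.5),(2.5,44,5.5),(1,46,2.5),(0,48,0)])
E
```

```text
tcp head [-27.6   0.8 138.3] axis [-1.911e-01 -1.000e-04  9.816e-01]
scene 25 384 [-0.2   0.38] 0.65
scene 124 33 [-0.48  0.22] 0.52
 low [136.7 136.9 137.3 137.3]
side 25 146 [-1.03  0.83] 0.71
side 124 22 [-0.87  0.5 ] 0.95
 low [133.8 134.4 135.2 136.2]
[-0.02  0.21 -0.05]
(2.5, 18, 11) slide [-0.003  0.008  0.001] turn [ 0.     -0.0013 -0.0001] dist 0.3
(2.5, 25, 11) slide [-0.036  0.008  0.172] turn [ 0.     -0.0013 -0.0001] dist 7.0
(2.5, 30, 10) slide [0.009 0.008 0.296] turn [ 0.     -0.0187 -0.0001] dist 11.8
(3, 35, 9.5) slide [0.033 0.008 0.422] turn [ 0.     -0.0274 -0.0001] dist 16.9
(3, 40, 8.5) slide [0.078 0.008 0.547] turn [ 0.     -0.0449 -0.0001] dist 22.1
(2.5, 44, 5.5) slide [0.256 0.008 0.657] turn [ 0.     -0.0972 -0.0001] dist 28.2
(1, 46, 2.5) slide [0.417 0.008 0.725] turn [ 0.000e+00 -1.496e-01 -1.000e-04] dist 33.5
(0, 48, 0) slide [0.555 0.008 0.799] turn [ 0.000e+00 -1.932e-01 -1.000e-04] dist 38.9
```

No contact, so I'm continuing down to 40 mm.

Request:
{"api": "send_rows", "payload": {
  "targets": [
    {"slide":[-0.035,0.005,0.17],"turn":[0,0,0],"claw":0.1},
    {"slide":[0.01,0.005,0.295],"turn":[0,-0.019,0],"claw":0.1},
    {"slide":[0.033,0.005,0.42],"turn":[0,-0.027,0],"claw":0.1},
    {"slide":[0.078,0.005,0.545],"turn":[0,-0.045,0],"claw":0.1},
    {"slide":[0.078,0.005,0.545],"turn":[0,-0.045,0],"claw":0.1}
  ]
}}

```text
clock: 12.05
ee_pos: [0.5918, 0.0714, 0.2224]
orientation: [-0.008, 0.991, 0.113, 0.073]
wrist_force: [0.3, -0.7, -3.6]
gripper_width: 0.0212
gripper_force: 30.0
```

```bash
python3 - <<'E'
from h import *
meas(); print(ctrl.get_obs()['torque'].round(2)); seq([(3,40,8.5),(2.7,42,7),(2.5,44,5.5),(1.8,45,4),(1,46,2.5),(0.5,47,1),(0,48,0)])
E
```

```text
tcp head [-20.    0.6 117.4] axis [-1.460e-01 -1.000e-04  9.893e-01]
scene 25 359 [-0.34  0.38] 0.56
 low [113.1 113.9 114.6 115. ]
side 25 145 [-1.25  0.71] 0.71
 low [109.  111.7 112.3 113.5]
[-0.03  0.15  0.06]
(3, 40, 8.5) slide [ 0.001  0.003 -0.006] turn [-0.0001  0.0005 -0.0001] dist 0.3
(2.7, 42, 7) slide [0.091 0.003 0.044] turn [-0.0001 -0.0257 -0.0001] dist 4.0
(2.5, 44, 5.5) slide [0.183 0.003 0.097] turn [-0.0001 -0.0519 -0.0001] dist 8.3
(1.8, 45, 4) slide [0.266 0.003 0.126] turn [-0.0001 -0.0781 -0.0001] dist 11.8
(1, 46, 2.5) slide [0.347 0.003 0.157] turn [-1.000e-04 -1.042e-01 -1.000e-04] dist 15.2
(0.5, 47, 1) slide [0.435 0.003 0.192] turn [-1.000e-04 -1.304e-01 -1.000e-04] dist 19.0
(0, 48, 0) slide [0.488 0.003 0.225] turn [-1.000e-04 -1.479e-01 -1.000e-04] dist 21.5
```

Request:
{"api": "send_rows", "payload": {
  "targets": [
    {"slide":[0.09,0,0.045],"turn":[0,-0.026,0],"claw":0.1},
    {"slide":[0.18,0,0.1],"turn":[0,-0.052,0],"claw":0.1},
    {"slide":[0.265,0,0.13],"turn":[0,-0.078,0],"claw":0.1},
    {"slide":[0.345,0,0.16],"turn":[0,-0.104,0],"claw":0.1},
    {"slide":[0.345,0,0.16],"turn":[0,-0.104,0],"claw":0.1}
  ]
}}

```text
clock: 12.78
ee_pos: [0.6063, 0.0747, 0.2184]
orientation: [-0.002, 0.993, 0.113, 0.021]
wrist_force: [0.1, -0.2, -3.6]
gripper_width: 0.0214
gripper_force: 30.0
```

```bash
python3 - <<'E'
from h import *
meas(); print(ctrl.get_obs()['torque'].round(2)); seq([(1,46,2.5),(0.5,47,1),(0,48,0),(0,52,0),(0,58,0),(0,64,0),(0,70,0),(0,74,0)],dx=.3)
E
```

```text
tcp head [ -5.2   0.6 113.4] axis [-4.280e-02 -1.000e-04  9.991e-01]
scene 25 299 [-0.39  0.49] 0.51
 low [108.6 109.  109.1 109.3]
side 25 154 [-1.3   0.77] 0.85
 low [106.4 107.5 107.5 108. ]
[-0.02  0.05  0.  ]
(1, 46, 2.5) slide [-0.002  0.003 -0.004] turn [-0.     -0.0003 -0.    ] dist 0.2
(0.5, 47, 1) slide [0.089 0.003 0.021] turn [-0.     -0.0265 -0.    ] dist 3.7
(0, 48, 0) slide [0.145 0.003 0.048] turn [-0.     -0.0439 -0.    ] dist 6.1
(0, 52, 0) slide [0.141 0.003 0.148] turn [-0.     -0.0439 -0.    ] dist 8.2
(0, 58, 0) slide [0.134 0.003 0.298] turn [-0.     -0.0439 -0.    ] dist 13.1
(0, 64, 0) slide [0.128 0.003 0.448] turn [-0.     -0.0439 -0.    ] dist 18.6
(0, 70, 0) slide [0.121 0.003 0.598] turn [-0.     -0.0439 -0.    ] dist 24.4
(0, 74, 0) slide [0.117 0.003 0.698] turn [-0.     -0.0439 -0.    ] dist 28.3
```

Request:
{"api": "send_rows", "payload": {
  "targets": [
    {"slide":[0.1,0,0.02],"turn":[0,-0.027,0],"claw":0.1},
    {"slide":[0.157,-0.004,0.048],"turn":[0,-0.044,0],"claw":0.1},
    {"slide":[0.155,-0.004,0.1],"turn":[0,-0.044,0],"claw":0.1},
    {"slide":[0.152,-0.004,0.17],"turn":[0,-0.044,0],"claw":0.1},
    {"slide":[0.152,-0.004,0.17],"turn":[0,-0.044,0],"claw":0.1}
  ]
}}

```text
clock: 13.5
ee_pos: [0.6118, 0.0762, 0.2119]
orientation: [-0.0, 0.994, 0.113, -0.0]
wrist_force: [0.1, -0.2, -4.0]
gripper_width: 0.0215
gripper_force: 30.0
```

```bash
python3 - <<'E'
from h import *
meas(); print(ctrl.get_obs()['torque'].round(2)); seq([(0,53,0),(0,64,0),(0,75,0)],dx=.8,dy=.7)
E
```

```text
tcp head [  0.5   0.8 106.9] axis [ 3.e-04 -1.e-04  1.e+00]
scene 25 218 [-0.37  0.36] 0.52
 low [101.8 102.2 102.6 102.6]
side 25 170 [-0.99  0.74] 0.97
 low [101.3 101.7 102.2 102.8]
[-0.05 -0.   -0.01]
(0, 53, 0) slide [0.005 0.001 0.007] turn [-0.     -0.0001 -0.0002] dist 0.4
(0, 64, 0) slide [0.005 0.001 0.282] turn [-0.     -0.0001 -0.0002] dist 11.3
(0, 75, 0) slide [0.005 0.001 0.557] turn [-0.     -0.0001 -0.0002] dist 22.3
```

Request:
{"api": "send_rows", "payload": {
  "targets": [
    {"slide":[0,0,0.1],"turn":[0,0,0],"claw":0.1},
    {"slide":[0,0,0.2],"turn":[0,0,0],"claw":0.1},
    {"slide":[0,0,0.3],"turn":[0,0,0],"claw":0.1},
    {"slide":[0,0,0.4],"turn":[0,0,0],"claw":0.1},
    {"slide":[0,0,0.47],"turn":[0,0,0],"claw":0.1}
  ]
}}

```text
clock: 14.22
ee_pos: [0.612, 0.0762, 0.1931]
orientation: [-0.0, 0.994, 0.113, -0.0]
wrist_force: [-0.4, -0.7, -3.4]
gripper_width: 0.0218
gripper_force: 30.0
```

Request:
{"api": "send_rows", "payload": {
  "targets": [
    {"slide":[0,0,0.02],"turn":[0,0,0],"claw":0.1},
    {"slide":[0,0,0.04],"turn":[0,0,0],"claw":0.1},
    {"slide":[0,0,0.06],"turn":[0,0,0],"claw":0.1},
    {"slide":[0,0,0.07],"turn":[0,0,0],"claw":0.1},
    {"slide":[0,0,0.07],"turn":[0,0,0],"claw":0.1}
  ]
}}

```text
clock: 14.85
ee_pos: [0.612, 0.0762, 0.1907]
orientation: [-0.0, 0.994, 0.113, 0.0]
wrist_force: [0.2, -0.2, -3.4]
gripper_width: 0.0214
gripper_force: 30.0
```

```bash
python3 - <<'E'
from h import *
p,r=pose(); print((HR.inv().apply(p-BORE)*1000).round(2)); o=ctrl.get_obs(); print(o['torque'].round(2),o['wrist_force'].round(1))
E
```

```text
[ 0.71  0.76 85.68]
[-0.05 -0.03  0.03] [ 0.2 -0.2 -3.4]
```

Request:
{"api": "send_rows", "payload": {
  "targets": [
    {"slide":[0,0,0.01],"turn":[0,0,0],"claw":0.1},
    {"slide":[0,0,0.02],"turn":[0,0,0],"claw":0.1},
    {"slide":[0,0,0.025],"turn":[0,0,0],"claw":0.1},
    {"slide":[0,0,0.025],"turn":[0,0,0],"claw":0.1},
    {"slide":[0,0,0.025],"turn":[0,0,0],"claw":0.1}
  ]
}}

```text
clock: 15.48
ee_pos: [0.6121, 0.0762, 0.19]
orientation: [-0.0, 0.994, 0.113, 0.0]
wrist_force: [-1.1, 0.1, 2.5]
gripper_width: 0.0215
gripper_force: 30.0
```

Request:
{"api": "send_rows", "payload": {
  "targets": [
    {"slide":[0,0,0.01],"turn":[0,0,0],"claw":0.1},
    {"slide":[0,0,0.02],"turn":[0,0,0],"claw":0.1},
    {"slide":[0,0,0.025],"turn":[0,0,0],"claw":0.1},
    {"slide":[0,0,0.025],"turn":[0,0,0],"claw":0.1},
    {"slide":[0,0,0.025],"turn":[0,0,0],"claw":0.1}
  ]
}}

```text
clock: 16.1
ee_pos: [0.6122, 0.0763, 0.1899]
orientation: [-0.0, 0.994, 0.113, 0.001]
wrist_force: [-4.4, 0.9, 10.3]
gripper_width: 0.0218
gripper_force: 30.0
```

Request:
{"api": "send_rows", "payload": {
  "targets": [
    {"slide":[0,0,-0.03],"turn":[0,0,0],"claw":0.1},
    {"slide":[0,0,-0.03],"turn":[0,0,0],"claw":0.4},
    {"slide":[0,0,-0.03],"turn":[0,0,0],"claw":0.4},
    {"slide":[0,0,-0.03],"turn":[0,0,0],"claw":0.4},
    {"slide":[0,0,-0.03],"turn":[0,0,0],"claw":0.4}
  ]
}}

```text
clock: 16.73
ee_pos: [0.612, 0.0762, 0.1898]
orientation: [0.0, 0.994, 0.113, -0.0]
wrist_force: [0.2, -0.5, 0.6]
gripper_width: 0.037
gripper_force: 0.0
```

Request:
{"api": "send_rows", "payload": {
  "targets": [
    {"slide":[0,0,-0.3],"turn":[0,0,0],"claw":0.4},
    {"slide":[0,0,-0.8],"turn":[0,0,0],"claw":0.4},
    {"slide":[0,0,-1.5],"turn":[0,0,0],"claw":0.4},
    {"slide":[0,0,-2.2],"turn":[0,0,0],"claw":0.4},
    {"slide":[0,0,-2.4],"turn":[0,0,0],"claw":0.4}
  ]
}}

```text
clock: 17.35
ee_pos: [0.6125, 0.0762, 0.2891]
orientation: [0.0, 0.994, 0.113, 0.002]
wrist_force: [0.3, 0.7, -0.9]
gripper_width: 0.0371
gripper_force: 0.0
```

```bash
python3 - <<'E'
from h import *
from scipy.optimize import least_squares
for n in("scene","side"):
    im,d,P=cloud(n); np.savez(n+"4.npz",im=im,P=P); h=HR.inv().apply((P-BORE).reshape(-1,3))*1000
    for a,b in((30,60),(60,92)):
        g=h[(h[:,2]>a)&(h[:,2]<b)&(np.hypot(h[:,0],h[:,1])<13)]
        if len(g)>9: s=least_squares(lambda c:np.hypot(g[:,0]-c[0],g[:,1]-c[1])-11,[0,0],loss='soft_l1'); print(n,a,len(g),s.x)
    g=h[(np.hypot(h[:,0],h[:,1])<8)&(h[:,2]<115)]; print('top',np.sort(g[:,2])[-5:])
    g=h[(h[:,2]>16)&(h[:,2]<22)]; d_=g[:,:2]-[-46,0]; rr=np.hypot(*d_.T); k=(rr>24)&(rr<47)&(d_[:,1]<0)&(d_[:,0]<12); dd=d_[k]
    print('heel',len(dd),dd.min(0),dd.max(0),'axis ang',np.arctan2(*dd.mean(0)[::-1]), 'far',np.arctan2(*dd[rr[k]>38].mean(0)[::-1]))
cv2.imwrite("pics/side4.png",cv2.resize(im[190:380,130:330],None,fx=3,fy=3))
E
```

```text
scene 30 59 [0.07322237 0.32404434]
scene 60 239 [0.17232874 0.42214624]
top [106.3426561  106.48558618 106.75150153 106.83994505 106.95491157]
heel 83 [-17.12358493 -45.41707581] [  0.44503624 -22.06843615] axis ang -1.7853890225614835 far -1.7921523931691874
side 30 108 [-0.41509852 -0.07832404]
side 60 110 [-0.31659999 -0.15357061]
top [105.89995155 106.02857161 106.47600075 106.60431877 107.90855906]
heel 51 [-19.59844423 -43.37491272] [ -2.43617795 -19.45458944] axis ang -1.9120390598653427 far -1.9202103825520584
```

View pics/side4.png

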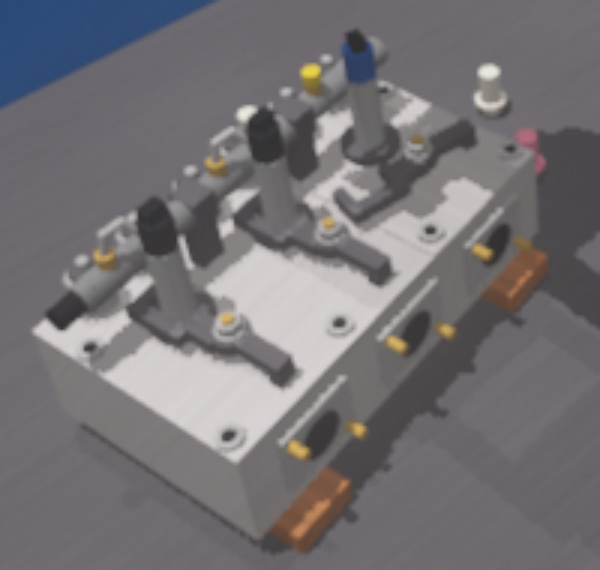

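The side crop shows the injector seated in line with its neighbours and upright (top 105–107 mm above the face, as expected). The heel points to the upper right at (460,135), at about -1.85 rad.

```bash
cat >> h.py <<'E'
def push(al,off,z=38,rad=44):  # al: heel direction in head frame; returns TCP pose, tool y tangential
    c=np.array([-46,0])+rad*np.array([np.cos(al),np.sin(al)])-off*np.array([np.sin(al),-np.cos(al)])
    return W(c[0],c[1],z),ori(yaw=A+np.pi+al)
E
python3 - <<'E'
from h import *
print(ctrl.get_obs()['q'].round(2)); al=-1.85
plan(*push(al,33,160)); plan(*push(al,33,38))
E
```

```text
[ 0.08 -0.02  1.51  0.    1.65  1.43]
slide [-0.683  1.302  0.55 ] turn [ 1.3000e-03 -1.2000e-03 -1.2917e+00] dist 62.8
slide [-0.688  1.301  3.6  ] turn [ 1.3000e-03 -1.2000e-03 -1.2917e+00] dist 155.6
```

Request:
{"api": "send_rows", "payload": {
  "targets": [
    {"slide":[-0.2,0.4,-0.3],"turn":[0,0,-0.18],"claw":0},
    {"slide":[-0.4,0.8,-0.3],"turn":[0,0,-0.36],"claw":0},
    {"slide":[-0.68,1.3,-0.1],"turn":[0,0,-0.54],"claw":0},
    {"slide":[-0.68,1.3,0.0],"turn":[0,0,-0.72],"claw":0},
    {"slide":[-0.68,1.3,0.0],"turn":[0,0,-0.9],"claw":0}
  ]
}}

```text
clock: 18.08
ee_pos: [0.5968, 0.0191, 0.2842]
orientation: [-0.001, 0.844, 0.536, -0.001]
wrist_force: [-0.2, 0.1, 0.7]
gripper_width: 0.0003
gripper_force: 0.0
```

Request:
{"api": "send_rows", "payload": {
  "targets": [
    {"slide":[0,0,0],"turn":[0,0,-0.15],"claw":0},
    {"slide":[0,0,0.2],"turn":[0,0,-0.3],"claw":0},
    {"slide":[0,0,0.5],"turn":[0,0,-0.392],"claw":0},
    {"slide":[0,0,0.5],"turn":[0,0,-0.392],"claw":0},
    {"slide":[0,0,0.5],"turn":[0,0,-0.392],"claw":0}
  ]
}}

```text
clock: 18.7
ee_pos: [0.5972, 0.0194, 0.2658]
orientation: [-0.0, 0.726, 0.688, -0.0]
wrist_force: [0.1, -0.3, 0.6]
gripper_width: 0.0005
gripper_force: 0.0
```

```bash
python3 - <<'E'
from h import *
print(ctrl.get_obs()['q'].round(2),ctrl.get_obs()['gripper_width']); al=-1.85
plan(*push(al,33,90)); plan(*push(al,33,38))
m=ctrl.camera_model("wrist"); im,d=ctrl.get_image("wrist"); cv2.imwrite("pics/w5.png",im)
E
```

```text
[-0.01 -0.06  1.58  0.    1.62  0.04] 0.000539329178019567
slide [-0.003  0.005  1.77 ] turn [-0.0004 -0.     -0.0019] dist 70.8
slide [-3.00e-03  6.00e-03  3.07e+00] turn [-0.0004 -0.     -0.0019] dist 122.8
```

View pics/w5.png

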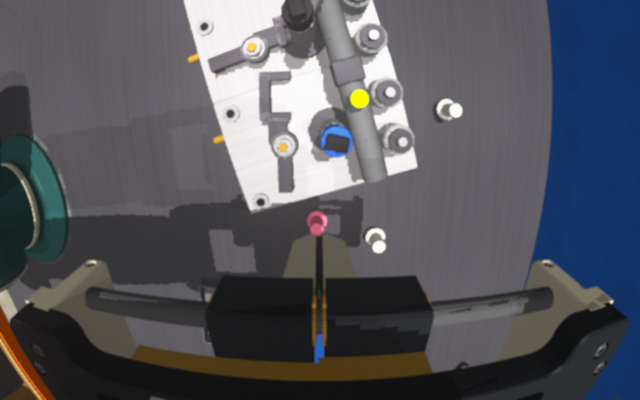

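The wrist view shows the injector cap at (336,141), the stud at (284,146) and the heel at (286,180). The closed fingers are over the pushing position, so I'm descending.

Request:
{"api": "send_rows", "payload": {
  "targets": [
    {"slide":[0,0,1.0],"turn":[0,0,0],"claw":0},
    {"slide":[0,0,2.0],"turn":[0,0,0],"claw":0},
    {"slide":[0,0,2.7],"turn":[0,0,0],"claw":0},
    {"slide":[0,0,3.05],"turn":[0,0,0],"claw":0},
    {"slide":[0,0,3.05],"turn":[0,0,0],"claw":0}
  ]
}}

```text
clock: 19.38
ee_pos: [0.5972, 0.0194, 0.1438]
orientation: [-0.0, 0.725, 0.688, -0.0]
wrist_force: [0.2, -0.1, 0.6]
gripper_width: 0.0003
gripper_force: 0.0
```

```bash
python3 - <<'E'
from h import *
print(ctrl.get_obs()['wrist_force'].round(1))
for al in(-1.85,-1.95,-2.05,-2.17,-2.29,-2.41): plan(*push(al,24.5))
E
```

```text
[ 0.2 -0.1  0.6]
slide [-0.003 -0.208  0.019] turn [-0.0007  0.     -0.0002] dist 8.4
slide [-0.059 -0.321  0.019] turn [-0.0007  0.0001  0.0998] dist 13.1
slide [-0.103 -0.439  0.019] turn [-7.000e-04  1.000e-04  1.998e-01] dist 18.0
slide [-0.14  -0.585  0.019] turn [-6.000e-04  1.000e-04  3.198e-01] dist 24.1
slide [-0.159 -0.735  0.019] turn [-6.000e-04  2.000e-04  4.398e-01] dist 30.1
slide [-0.16  -0.886  0.019] turn [-6.000e-04  2.000e-04  5.598e-01] dist 36.0
```

Request:
{"api": "send_rows", "payload": {
  "targets": [
    {"slide":[0,-0.2,0.01],"turn":[0,0,0],"claw":0},
    {"slide":[-0.06,-0.32,0.01],"turn":[0,0,0.1],"claw":0},
    {"slide":[-0.1,-0.44,0.01],"turn":[0,0,0.2],"claw":0},
    {"slide":[-0.14,-0.585,0.01],"turn":[0,0,0.32],"claw":0},
    {"slide":[-0.16,-0.735,0.01],"turn":[0,0,0.44],"claw":0}
  ]
}}

```text
clock: 20.0
ee_pos: [0.5676, 0.0145, 0.1451]
orientation: [0.001, 0.859, 0.512, 0.001]
wrist_force: [1.4, 0.4, 0.1]
gripper_width: 0.0008
gripper_force: 0.6
```

```bash
python3 - <<'E'
from h import *
print(ctrl.get_obs()['wrist_force'].round(1))
for al in(-2.29,-2.43,-2.57,-2.71,-2.85,-2.95): plan(*push(al,24.5))
E
```

```text
[1.4 0.4 0.1]
slide [ 0.001 -0.003  0.052] turn [ 0.0021 -0.0011 -0.0038] dist 2.1
slide [-0.074 -0.163  0.051] turn [ 0.002  -0.0013  0.1362] dist 7.4
slide [-0.127 -0.331  0.051] turn [ 0.0019 -0.0014  0.2762] dist 14.3
slide [-0.155 -0.505  0.05 ] turn [ 0.0018 -0.0016  0.4162] dist 21.2
slide [-0.159 -0.681  0.05 ] turn [ 0.0017 -0.0017  0.5562] dist 28.0
slide [-0.147 -0.806  0.05 ] turn [ 0.0017 -0.0018  0.6562] dist 32.8
```

Request:
{"api": "send_rows", "payload": {
  "targets": [
    {"slide":[-0.07,-0.165,0.03],"turn":[0,0,0.14],"claw":0},
    {"slide":[-0.125,-0.33,0.03],"turn":[0,0,0.28],"claw":0},
    {"slide":[-0.155,-0.505,0.03],"turn":[0,0,0.42],"claw":0},
    {"slide":[-0.16,-0.68,0.03],"turn":[0,0,0.556],"claw":0},
    {"slide":[-0.147,-0.805,0.03],"turn":[0,0,0.656],"claw":0}
  ]
}}

```text
clock: 20.62
ee_pos: [0.5366, 0.0246, 0.1444]
orientation: [0.0, 0.978, 0.208, 0.002]
wrist_force: [0.3, -1.5, 4.2]
gripper_width: 0.0006
gripper_force: 1.9
```

```bash
python3 - <<'E'
from h import *
print(ctrl.get_obs()['wrist_force'].round(1))
for al in(-2.95,-3.02,-3.08,-3.14159,-3.18): plan(*push(al,24.5))
for n in("scene","side"):
    im,d,P=cloud(n); h=HR.inv().apply((P-BORE).reshape(-1,3))*1000
    g=h[(h[:,2]>16)&(h[:,2]<21)]; dd=g[:,:2]-[-46,0]; rr=np.hypot(*dd.T); k=(rr>16)&(rr<47)&(dd[:,0]<0)&(abs(dd[:,1])<25); q=dd[k]; print(n,len(q),np.arctan2(q[:,1].mean(),q[:,0].mean()) if len(q) else 0)
E
```

```text
[ 0.3 -1.5  4.2]
slide [-0.003 -0.004  0.035] turn [ 0.0015 -0.003   0.0002] dist 1.4
slide [-0.043 -0.082  0.035] turn [ 0.0014 -0.0031  0.0702] dist 4.0
slide [-0.073 -0.152  0.035] turn [ 0.0013 -0.0031  0.1302] dist 6.9
slide [-0.1   -0.225  0.035] turn [ 0.0012 -0.0031  0.1918] dist 9.9
slide [-0.114 -0.271  0.035] turn [ 0.0012 -0.0032  0.2302] dist 11.8
scene 62 -2.659813414612403
side 73 -2.837973831151163
```

Request:
{"api": "send_rows", "payload": {
  "targets": [
    {"slide":[-0.04,-0.08,0.0],"turn":[0,0,0.07],"claw":0},
    {"slide":[-0.07,-0.15,0.0],"turn":[0,0,0.13],"claw":0},
    {"slide":[-0.1,-0.225,0.0],"turn":[0,0,0.19],"claw":0},
    {"slide":[-0.1,-0.225,0.0],"turn":[0,0,0.19],"claw":0},
    {"slide":[-0.1,-0.225,0.0],"turn":[0,0,0.19],"claw":0}
  ]
}}

```text
clock: 21.35
ee_pos: [0.5295, 0.031, 0.1437]
orientation: [0.0, 0.993, 0.117, 0.001]
wrist_force: [-0.2, -0.7, 5.0]
gripper_width: 0.0007
gripper_force: 2.3
```

```bash
python3 - <<'E'
from h import *
print(ctrl.get_obs()['wrist_force'].round(1))
plan(*push(-3.14159,24.5))
for n in("scene","side"):
    im,d,P=cloud(n); h=HR.inv().apply((P-BORE).reshape(-1,3))*1000
    g=h[(h[:,2]>16)&(h[:,2]<21)]; dd=g[:,:2]-[-46,0]; rr=np.hypot(*dd.T); k=(rr>16)&(rr<47)&(dd[:,0]<0)&(abs(dd[:,1])<25); q=dd[k]; print(n,len(q),np.arctan2(q[:,1].mean(),q[:,0].mean()) if len(q) else 0,q[:,1].min(),q[:,1].max())
    if n=="side": cv2.imwrite("pics/side6.png",cv2.resize(im[190:380,130:330],None,fx=3,fy=3))
E
```

```text
[-0.2 -0.7  5. ]
slide [-0.002 -0.005  0.017] turn [ 0.0006 -0.002   0.0086] dist 0.7
scene 38 -2.7307620008524487 -24.31666012663993 -8.276047011606272
side 58 -3.023487643903238 -14.9164034851206 4.7236193407669305
```

View pics/side6.png

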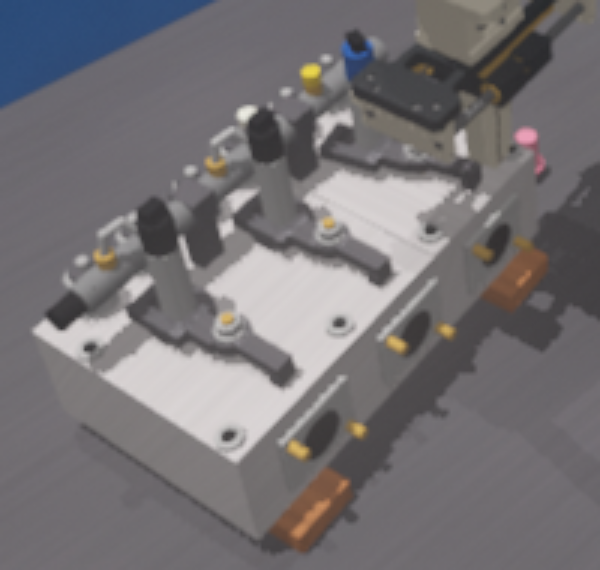

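The side crop shows the fork nearly home, still lagging its neighbours' direction by roughly 0.2 rad (heel at (465,170)). I'm pushing on along head +y.

Request:
{"api": "send_rows", "payload": {
  "targets": [
    {"slide":[0,-0.05,0],"turn":[0,0,0],"claw":0},
    {"slide":[0,-0.1,0],"turn":[0,0,0],"claw":0},
    {"slide":[0,-0.15,0],"turn":[0,0,0],"claw":0},
    {"slide":[0,-0.15,0],"turn":[0,0,0],"claw":0},
    {"slide":[0,-0.15,0],"turn":[0,0,0],"claw":0}
  ]
}}

```text
clock: 22.08
ee_pos: [0.5278, 0.0369, 0.143]
orientation: [0.0, 0.993, 0.117, 0.0]
wrist_force: [-1.1, -1.1, 6.2]
gripper_width: 0.0007
gripper_force: 2.4
```

Request:
{"api": "send_rows", "payload": {
  "targets": [
    {"slide":[0,-0.03,0],"turn":[0,0,0],"claw":0},
    {"slide":[0,-0.05,0],"turn":[0,0,0],"claw":0},
    {"slide":[0,-0.05,0],"turn":[0,0,0],"claw":0},
    {"slide":[0,-0.05,0],"turn":[0,0,0],"claw":0},
    {"slide":[0,-0.05,0],"turn":[0,0,0],"claw":0}
  ]
}}

```text
clock: 22.7
ee_pos: [0.5273, 0.0387, 0.1429]
orientation: [0.0, 0.993, 0.117, 0.0]
wrist_force: [-1.7, -2.6, 6.1]
gripper_width: 0.0007
gripper_force: 2.9
```

```bash
cat >> h.py <<'E'
def fork():
    # fit edge-line direction of the heel arm, compared with the neighbours' forks (home) in the same view
    for n in("scene","side"):
        im,d,P=cloud(n); h=HR.inv().apply((P-BORE).reshape(-1,3))*1000; out=[]
        for y in(0,95,190):
            dd=h[(h[:,2]>16)&(h[:,2]<21)][:,:2]-[-46,y]; rr=np.hypot(*dd.T); q=dd[(rr>20)&(rr<47)&(dd[:,0]<-8)&(abs(dd[:,1])<20)]
            out.append((len(q),round(float(np.arctan2(-q[:,1].mean(),-q[:,0].mean())),3)) if len(q) else 0)
        print(n,out)
E
python3 - <<'E'
from h import *
print(ctrl.get_obs()['wrist_force'].round(1)); fork()
E
```

```text
[-1.7 -2.6  6.1]
scene [(12, 0.364), (80, 0.037), (93, 0.039)]
side [(49, -0.04), (72, -0.017), (85, -0.018)]
```

Request:
{"api": "send_rows", "payload": {
  "targets": [
    {"slide":[0,-0.02,0],"turn":[0,0,0],"claw":0},
    {"slide":[0,-0.04,0],"turn":[0,0,0],"claw":0},
    {"slide":[0,-0.05,0],"turn":[0,0,0],"claw":0},
    {"slide":[0,-0.05,0],"turn":[0,0,0],"claw":0},
    {"slide":[0,-0.05,0],"turn":[0,0,0],"claw":0}
  ]
}}

```text
clock: 23.42
ee_pos: [0.5271, 0.0394, 0.143]
orientation: [0.002, 0.993, 0.116, 0.001]
wrist_force: [0.3, -14.1, 5.5]
gripper_width: 0.0006
gripper_force: 6.8
```

At the stop (14 N). Backing off, lifting clear and checking.

Request:
{"api": "send_rows", "payload": {
  "targets": [
    {"slide":[0,0.1,0],"turn":[0,0,0],"claw":0},
    {"slide":[0,0.3,0],"turn":[0,0,0],"claw":0},
    {"slide":[0,0.4,-0.6],"turn":[0,0,0],"claw":0},
    {"slide":[0,0.4,-2.0],"turn":[0,0,0],"claw":0},
    {"slide":[0,0.4,-3.4],"turn":[0,0,0],"claw":0}
  ]
}}

```text
clock: 24.05
ee_pos: [0.5301, 0.025, 0.2795]
orientation: [-0.0, 0.993, 0.116, -0.0]
wrist_force: [0.9, -0.1, 0.6]
gripper_width: 0.0005
gripper_force: 0.0
```

Request:
{"api": "send_rows", "payload": {
  "targets": [
    {"slide":[-1.0,0.5,-0.5],"turn":[0,0,0],"claw":0},
    {"slide":[-2.0,1.0,-1.0],"turn":[0,0,0],"claw":0},
    {"slide":[-2.5,1.2,-1.0],"turn":[0,0,0],"claw":0},
    {"slide":[-2.5,1.2,-1.0],"turn":[0,0,0],"claw":0},
    {"slide":[-2.5,1.2,-1.0],"turn":[0,0,0],"claw":0}
  ]
}}

```text
clock: 24.68
ee_pos: [0.4446, -0.0443, 0.3179]
orientation: [-0.0, 0.993, 0.116, -0.0]
wrist_force: [0.1, 0.5, 0.1]
gripper_width: 0.0001
gripper_force: 0.0
```

```bash
python3 - <<'E'
from h import *
fork(); im,d,P=cloud("scene"); print(ctrl.get_obs()['qvel'].round(3))
h=HR.inv().apply((P-BORE).reshape(-1,3))*1000; g=h[(h[:,2]>66)&(h[:,2]<92)&(np.hypot(h[:,0],h[:,1])<14)]; print(g.mean(0)); g=h[(np.hypot(h[:,0],h[:,1])<8)&(h[:,2]<115)]; print('top',np.sort(g[:,2])[-3:])
cv2.imwrite("pics/s7.png",cv2.resize(im[140:330,240:600],(720,380)))
E
```

```text
scene [0, (77, 0.027), (97, 0.038)]
side [(67, -0.039), (74, -0.033), (92, -0.014)]
[-0.002 -0.004  0.001 -0.001  0.003 -0.001]
[8.72737024e+00 7.29754095e-02 7.89314038e+01]
top [106.46291864 106.61117199 106.6431887 ]
```

View pics/s7.png

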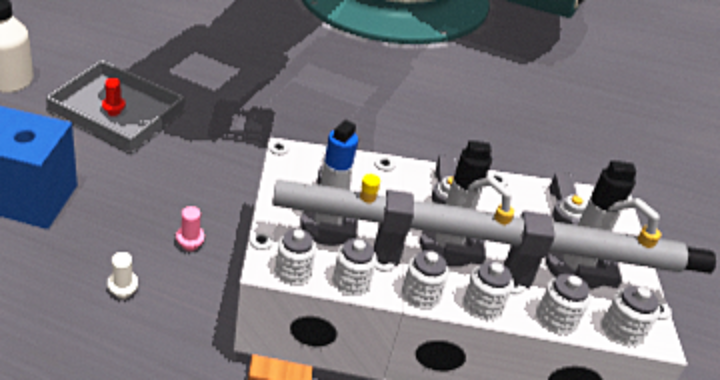

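The scene crop shows the plug standing in the tray at (112,95) and the injector upright at (340,165). The side view puts the fork within 0.01 rad of its neighbours. Handing in.

```bash
python3 -c "
from rig import ctrl
print(ctrl.hand_in())"
```

```text
the job is handed in; nothing more can be done
None
```

The job is handed in, no verdict was returned: the red plug is in the tray, the blue-capped injector is seated upright in the bore, and the fork is home against its stop. The arm was clear at about 25 s on the clock.

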